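Bolt the casting mould shut with the click wrench

ROBOT

A 6-joint arm with a two-finger parallel gripper is mounted at the origin on the work surface. World frame = base frame: x ahead of the robot, y to its left, z up, the work surface at z = 0. Lengths are in m, angles in rad, forces in N, time in s.
With the tool pointing down it reaches from about 0.25 to 0.725 m from the base axis. Payload 9.7 kg.
Tool frame: the origin (TCP) lies at the very end of the fingers, on their centre line; the grasp point (between the pads) lies 19 mm behind it; z points along the fingers, y is the direction in which the jaws open and shut (so a half turn about z gives the same grasp; the last joint's range is limited). The gripper opens to 85 mm and grips with 20 to 120 N. Pads are 22 mm wide; open, the fingers measure 114 mm over their backs; the gripper's body (76 mm by 85 mm) begins 54 mm behind the grasp point. The pads swing forward as they close: fully open they stand 13 mm farther back than shut.
Start: joints at [1.178, 0.087, 0.176, 1.66, 0, 1.571], TCP at [0.211, 0.508, 0.231] pointing down, gripper open.
Joint ranges: [-3.13, 3.13], [-0.85, 1.81], [-1.15, 1.24], [-2.2, 2.28], [-1.44, 1.52], [-3.14, 3.14]. Speed limits (rad/s): [2.22, 2.22, 2.57, 3.14, 3.14, 3.14].

INTERFACE

Orientations are given as a 3x3 rotation matrix whose columns are the frame's x, y, z axes.
In Python, from plant import * gives the robot as it stands.
- The arm moves only by the tool move_arm, never from a script. Its arguments are lists of equal length, an entry for each row: "travel": the shift along the tool's x, y, z in m, a list of three; "rot": the turn, a rotation vector about the tool's x, y, z in degrees, a list of three; "fingers": the closure, from 0 (fully open) to 1 (shut). A call has exactly 8 rows; each row shifts and turns the commanded pose from where the row before left it, along the tool's axes as they then stand; what a row does not reach is not made up. A row lasts 1/12 s, in which the tool goes at most 41.7 mm and 7.16 degrees, less where a joint would pass 70% of its speed; a pose out of reach is approached as far as the arm can. A call with a gripper value outside its range is refused whole. The fingers move at their own pace and stop on an object; "newtons" is the grip in N (left out, the last holds). Time passes only in rows, so rows that do not move let the fingers close, or fill a call up. It gives the time, the measured TCP pose, the force and the opening at its end, in the units of the state.
- get_obs(): the state, without advancing time (a new reading comes with each control period).
- snapshot(name): name is "scene" or "top" or "wrist"; returns a dict with "frame" (400x640x3 uint8, blue, green, red), "intrinsics" (3x3 intrinsics, pixels), "T" (4x4, takes a point from camera to world coordinates). Camera axes: x right, y down, z forward; pixel columns grow to the right and rows downward; lengths in m; the calibration is good to about 2 mm. A picture is of the moment at which its call begins. There is no depth.
- sign_off(): hands the job in, once; it reports no verdict.
Trained networks look in a picture, given as the dict that the camera call returned (one of the last four; its "shot" number tells which), for a name from the list of things; names that differ only in an ending like _2 or _b are one class to them, and where a whole thing is asked for, a point or a joint stands for the part that bears it (a point fixed in the world has none). Each returns a list of dicts, best first, with "score" (0 to 1); they miss things now and then, are a little off and sometimes report something else, mostly with a low value. They report only what shows in the picture. A call takes as long as a camera call.
- silhouettes(picture, name): "region" (400x640 bool, what is visible of it) and "box" ([left, top, right, bottom] in pixels, round what is visible of it).
- spot_point(picture, name): "xy" ([column, row] in pixels: a listed point, or the origin of a listed thing).
The state is a dict: "time_s": time; "joints": joint angles; "joint_velocities": joint speeds; "tau": joint torques, N m; "ee_pos": TCP position; "tool_rot": TCP orientation; "contact_force": force on the tool from outside, world axes, zero at the start; "moment": the same for the moment, N m; "width": finger opening in m.
Only numpy, scipy, OpenCV 4.12 (cv2) and the standard library are available. Lean on these libraries where they do the work, as an engineer would, in place of code of your own. Each camera call takes 0.05 s, during which the arm holds its last target.

TASK

Pick up the click wrench from its wooden rest, set its square socket fully down over the square nut on top of the casting mould, and turn it clockwise until it breaks over with a click. Stop at once when it clicks, without forcing the handle on towards its end stop; then lift the wrench off and lay it back in its rest the way it lay. Press gently and leave the other things on the bench alone.

Things in the scene. Friction and masses are not known exactly. Their poses are not given: they have to be found in the camera images.
- mould: Two-part casting mould in stone grey and cream with an aluminium top plate, 90 x 90 mm, on a plywood foot 110 x 110 mm screwed to the bench; it cannot move. Origin: centre of its underside, on the nut's axis; z up. The top plate is at 76 mm; a round steel washer, 56 mm across, brings the seat of the nut to 79 mm.
- nut: Dark steel square nut in the middle of the mould's top, 30 mm across flats at its foot, 28.4 mm at 20 mm height, then tapering to 22 mm at its top at 25 mm; a stud 14 mm thick stands 6 mm out of it. Origin: on its axis at its underside, on the washer; x, y square to its flats, z up. It turns about z against friction and stays where it is left; clockwise seen from above tightens it.
- nut_corner (a point): A corner of the nut's foot (x = y = 15 mm, z = 0), turning with it. How far the nut must turn until the click differs every time (about 0.3 to 0.9 rad, besides the socket's play) and cannot be seen; the torque to turn it grows slowly from between 0.45 and 0.65 N m at the start to 0.9 N m.
- rest: Fixed dark wooden rest, left or right of the mould: a board 250 x 60 mm, 6 mm thick, with a block under the wrench's head (50 x 60 mm, top at 30 mm) and one under its black grip (30 x 60 mm, 190 mm from the head block's centre, top at 32 mm, side cheeks to 40 mm, 40 mm apart); 150 mm between the blocks are free. Origin: centre of its underside, below the place to grip; x from head to black grip.
- wrench: Head of the loose click wrench: steel block 50 x 50 x 22 mm with a square hole 33 mm wide right through (1.5 mm play to the nut's foot each side, about 0.1 rad either way). Origin: on the hole's axis at the head's underside; x along the straight handle, z up, lying the right way up. Fully on the nut its underside lies on the washer; the handle may point any of four ways.
- wrench_grip (a point): The place to grip, 100 mm from the hole's axis and 13 mm above the head's underside: plain steel handle 20 mm wide, 22 mm high, from 60 to 138 mm along it. When the handle breaks over, this point moves to -y of the head's frame. Handle and head are stiff as one piece up to 0.9 N m (9 N across the handle here).
- creature: Cast cream figure of a creature lying on its side, about 190 mm long; a bystander. Origin: below its belly.
- tub: Round white plastic tub with a lid, 60 mm across, 50 mm high; a bystander. Origin: centre of its underside.
- marker: Marker pen, 125 mm long, 17 mm thick, lying; a bystander. Origin: below its middle.
- wrench_end (a point): Far end of the wrench, 220 mm from the hole's axis, on the black grip 25 mm wide. All of it weighs about 0.5 kg and balances 95 mm from that axis. Past 0.9 N m the handle breaks over about the hole's axis: resistance suddenly falls, to a quarter at the end stop 0.2 rad on (20 mm at the place to grip), where the nut gets overtightened. Let go, it springs back straight.
- rest_head (a point): Middle of the top of the rest's head block (x = -100, z = 30 mm in the rest's frame): the middle of the wrench's head lies here, its handle along the rest's x, its black grip down between the cheeks.

How it is judged:
By the outcome, as a careful person would: the job done as asked, in the order asked, and still so for the second after the job is handed in, with the robot touching nothing.
It also fails if it takes over 72 s, if anything falls off the work surface, if the arm or the gripper's body presses on something with over 40 N, if the wrist force passes 120 N, or if a joint passes its speed limit or range.

## Working session

There is one attempt and no reset: what is moved stays moved. The work goes in short steps, Python scripts to look and compute and a tool call to move; the robot and the scene stay as the last step left them, time stands still between calls to the robot, and variables do not carry over. Pictures are saved under pics/ and viewed, and the job is handed in when it is done.

Besides the shell and the picture viewer there is one more tool, called after ">>>" as a command line: name --argument value ..., lists and objects as JSON in quotes. move_arm: Moves the arm, as the interface text tells. Its arguments: {"type":"object","properties":{"travel":{"type":"array"},"rot":{"type":"array"},"fingers":{"type":"array"},"newtons":{"type":"number"}},"required":["travel","rot","fingers"]}

```bash
ls; mkdir -p pics; cat > h.py <<'E'
from plant import *
import numpy as np, cv2
def save(s,n):
    cv2.imwrite('pics/'+n+'.png',s['frame'])
def ray(s,uv):
    K=np.array(s['intrinsics']);T=np.array(s['T'])
    d=T[:3,:3]@np.linalg.solve(K,np.array([uv[0],uv[1],1.0]));return T[:3,3],d
def at(s,uv,z):
    o,d=ray(s,uv);return o+d*(z-o[2])/d[2]
def proj(s,p):
    K=np.array(s['intrinsics']);T=np.array(s['T'])
    c=T[:3,:3].T@(np.array(p)-T[:3,3]);q=K@c;return q[:2]/q[2]
E
python3 - <<'E'
from h import *
np.set_printoptions(precision=4,suppress=True)
o=get_obs();print(o)
for n in ['top','scene']:
    s=snapshot(n);save(s,n+'0')
    print(n,s['T'])
    for t in ['wrench','wrench_grip','wrench_end','rest','rest_head','nut','nut_corner','mould']:
        z=dict(wrench=.03,wrench_grip=.043,wrench_end=.043,rest=0,rest_head=.03,nut=.079,nut_corner=.079,mould=0)[t]
        r=spot_point(s,t)
        print(t,[(np.round(q['xy'],1),round(q['score'],2),at(s,q['xy'],z)) for q in r[:2]])
E
```

```text
pics
{'time_s': 0.0, 'joints': array([1.178 , 0.0875, 0.1751, 1.6598, 0.0001, 1.5708]), 'joint_velocities': array([ 0.0011,  0.0002,  0.0007, -0.0015, -0.0003,  0.0011]), 'tau': array([ -0.0043, -52.0393,  46.4805,   0.0166,  -0.0001,  -0.    ]), 'ee_pos': array([0.2104, 0.5079, 0.2306]), 'tool_rot': array([[-0.9238,  0.3828, -0.0006],
       [ 0.3828,  0.9238, -0.0012],
       [ 0.0001, -0.0014, -1.    ]]), 'contact_force': array([-0.3741, -0.064 ,  0.1561]), 'moment': array([ 0.0443,  0.0024, -0.0018]), 'width': 0.08558247802300775}
top [[-0.0022 -0.9865  0.1635  0.4697]
 [-1.      0.002  -0.0015  0.007 ]
 [ 0.0011 -0.1635 -0.9865  0.8458]
 [ 0.      0.      0.      1.    ]]
wrench [(array([392.9, 200.3]), 0.61, array([ 0.6092, -0.1459,  0.03  ]))]
wrench_grip [(array([402. , 248.3]), 0.94, array([ 0.5099, -0.1584,  0.043 ]))]
wrench_end [(array([411.5, 311.1]), 0.62, array([ 0.3885, -0.1725,  0.043 ]))]
rest [(array([399.3, 251.5]), 0.92, array([ 0.5054, -0.1614,  0.    ]))]
rest_head [(array([393.7, 197.9]), 0.85, array([ 0.6142, -0.1477,  0.03  ]))]
nut [(array([249.3, 229. ]), 
[... 427 characters left out ...]
, 0.97, array([ 0.6026, -0.1457,  0.03  ]))]
wrench_grip [(array([266.4, 173.8]), 0.88, array([ 0.5035, -0.1607,  0.043 ])), (array([285.6, 147.6]), 0.68, array([ 0.3964, -0.1662,  0.043 ]))]
wrench_end [(array([289.4, 145.4]), 0.74, array([ 0.3842, -0.1615,  0.043 ]))]
rest [(array([270.8, 188.5]), 0.91, array([ 0.5083, -0.1495,  0.    ]))]
rest_head [(array([247.9, 207.2]), 0.87, array([ 0.6071, -0.15  ,  0.03  ])), (array([315.4, 238.5]), 0.67, array([0.6181, 0.0307, 0.03  ]))]
nut [(array([383.9, 219.2]), 0.5, array([0.542 , 0.1535, 0.079 ]))]
nut_corner [(array([376.1, 223.1]), 0.78, array([0.559 , 0.1425, 0.079 ]))]
mould [(array([375.7, 241.2]), 0.68, array([0.5452, 0.1458, 0.    ]))]
```

View pics/top0.png

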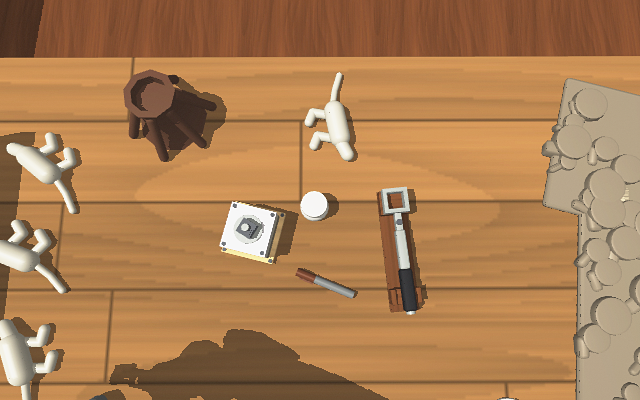

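View pics/scene0.png

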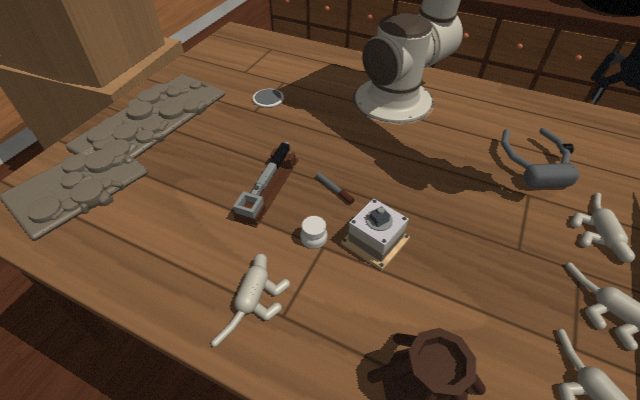

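The top view shows the wrench at (395,200) to (410,310), lying along the rest and pointing towards the robot. The mould is at (250,230), the tub at (315,206) and the marker at (326,283). Next I'll look more closely with the wrist camera.

```bash
cat >> h.py <<'E'
def yaw():
    R=np.array(get_obs()['tool_rot']);return np.degrees(np.arctan2(R[1,0],R[0,0]))
def plan(x,y,z,yw,rows=8,cur=None):
    """straight rows to the target; yw = angle of tool x in world, deg; tool down"""
    o=get_obs();p=np.array(o['ee_pos']) if cur is None else np.array(cur[:3]);a=yaw() if cur is None else cur[3]
    d=(np.array([x,y,z])-p)/rows;da=(yw-a+180)%360-180;s=da/rows
    T=[]
    for i in range(rows):
        b=np.radians(a+s*i)
        T.append([round(1000*(d[0]*np.cos(b)+d[1]*np.sin(b)))/1000 if 0 else round(d[0]*np.cos(b)+d[1]*np.sin(b),4),
          round(d[0]*np.sin(b)-d[1]*np.cos(b),4),round(-d[2],4)])
    print('per row mm',np.round(np.linalg.norm(d)*1000,1),'rot z per row',round(-s,2),'joints',np.round(np.array(o['joints']),2));print(T)
def st():
    o=get_obs();print('t %.2f'%o['time_s'],'pos',np.round(o['ee_pos'],4),'yaw %.2f'%yaw(),'F',np.round(o['contact_force'],2),'M',np.round(o['moment'],2),'w %.4f'%o['width'])
E
python3 - <<'E'
from h import *
s=snapshot('wrist');print(np.round(s['T'],3),s['intrinsics']);save(s,'w0');st()
plan(.48,.15,.28,180,12)
E
```

```text
[[ 0.382  0.876  0.293  0.136]
 [ 0.924 -0.363 -0.12   0.541]
 [ 0.001  0.317 -0.948  0.374]
 [ 0.     0.     0.     1.   ]] [[278.67899417   0.         319.55778462]
 [  0.         278.67899417 195.69988906]
 [  0.           0.           1.        ]]
t 0.95 pos [0.2105 0.5081 0.2313] yaw 157.49 F [ 0.33 -0.43  0.58] M [0.03 0.03 0.03] w 0.0855
per row mm 37.6 rot z per row -1.88 joints [1.18 0.09 0.18 1.66 0.   1.57]
[[np.float64(-0.0322), np.float64(-0.019), np.float64(-0.0041)], [np.float64(-0.0315), np.float64(-0.02), np.float64(-0.0041)], [np.float64(-0.0309), np.float64(-0.021), np.float64(-0.0041)], [np.float64(-0.0302), np.float64(-0.022), np.float64(-0.0041)], [np.float64(-0.0294), np.float64(-0.023), np.float64(-0.0041)], [np.float64(-0.0286), np.float64(-0.024), np.float64(-0.0041)], [np.float64(-0.0278), np.float64(-0.0249), np.float64(-0.0041)], [np.float64(-0.027), np.float64(-0.0258), np.float64(-0.0041)], [np.float64(-0.0262), np.float64(-0.0267), np.float64(-0.0041)], [np.float64(-0.0253), np.float64(-0.0275), np.float64(-0.0041)], [np.float64(-0.0244), np.float64(-0.0283), np.float64(-0.0041)], [np.float64(-0.0234), np.float64(-0.0291), np.float64(-0.0041)]]
```

View pics/w0.png

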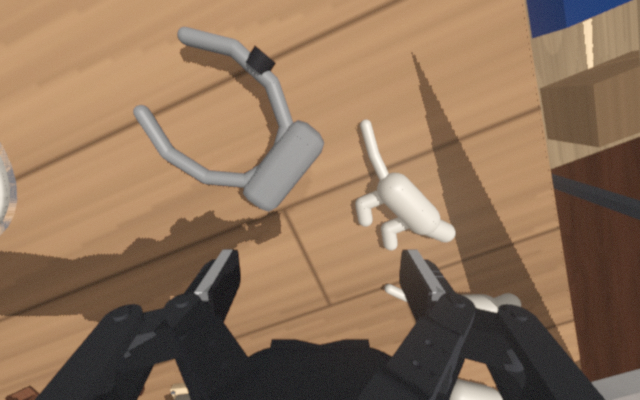

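```bash
sed -i 's/^    T=\[\]/    T=[]; np.set_printoptions(suppress=True)/; s/print(T)$/print([[float(v) for v in t] for t in T])/' h.py
python3 - <<'E'
from h import *
plan(.57,.145,.21,180,16)
E
```

```text
per row mm 32.0 rot z per row -1.41 joints [1.18 0.09 0.18 1.66 0.   1.57]
[[-0.0294, -0.0124, 0.0013], [-0.0291, -0.0131, 0.0013], [-0.0288, -0.0138, 0.0013], [-0.0285, -0.0145, 0.0013], [-0.0281, -0.0152, 0.0013], [-0.0277, -0.0159, 0.0013], [-0.0273, -0.0166, 0.0013], [-0.0269, -0.0172, 0.0013], [-0.0265, -0.0179, 0.0013], [-0.026, -0.0185, 0.0013], [-0.0256, -0.0192, 0.0013], [-0.0251, -0.0198, 0.0013], [-0.0246, -0.0204, 0.0013], [-0.0241, -0.021, 0.0013], [-0.0236, -0.0216, 0.0013], [-0.023, -0.0221, 0.0013]]
```

>>> move_arm --travel '[[-0.029,-0.012,0.001],[-0.029,-0.013,0.001],[-0.029,-0.014,0.001],[-0.0285,-0.0145,0.001],[-0.028,-0.015,0.001],[-0.028,-0.016,0.001],[-0.027,-0.0165,0.001],[-0.027,-0.017,0.001]]' --rot '[[0,0,-1.4],[0,0,-1.4],[0,0,-1.4],[0,0,-1.4],[0,0,-1.4],[0,0,-1.4],[0,0,-1.4],[0,0,-1.4]]' --fingers '[0,0,0,0,0,0,0,0]'

```text
time_s: 1.62
ee_pos: [0.3909, 0.3259, 0.2234]
tool_rot: [[-0.981, 0.195, 0.0], [0.195, 0.981, 0.0], [-0.0, 0.0, -1.0]]
contact_force: [0.6, 0.5, 0.5]
width: 0.0857
```

>>> move_arm --travel '[[-0.0265,-0.018,0.001],[-0.026,-0.0185,0.001],[-0.0255,-0.019,0.001],[-0.025,-0.02,0.001],[-0.0245,-0.0205,0.001],[-0.024,-0.021,0.001],[-0.0235,-0.0215,0.001],[-0.023,-0.022,0.001]]' --rot '[[0,0,-1.4],[0,0,-1.4],[0,0,-1.4],[0,0,-1.4],[0,0,-1.4],[0,0,-1.4],[0,0,-1.4],[0,0,-1.4]]' --fingers '[0,0,0,0,0,0,0,0]'

```text
time_s: 2.28
ee_pos: [0.5701, 0.1439, 0.2153]
tool_rot: [[-1.0, 0.001, 0.0], [0.001, 1.0, 0.0], [-0.0, 0.0, -1.0]]
contact_force: [0.7, 0.2, 0.4]
width: 0.0852
```

```bash
python3 - <<'E'
from h import *
np.set_printoptions(precision=4,suppress=True)
st()
s=snapshot('wrist');save(s,'w1')
np.savez('w1.npz',f=s['frame'],intrinsics=s['intrinsics'],T=s['T'])
for t,z in [('nut',.079),('nut_corner',.079),('mould',0)]:
    for q in spot_point(s,t)[:2]: print(t,q['xy'],q['score'],at(s,q['xy'],z))
f=s['frame'];cv2.imwrite('pics/w1c.png',cv2.resize(f[40:290,160:480],None,fx=2.4,fy=2.4,interpolation=cv2.INTER_CUBIC))
E
```

```text
t 2.28 pos [0.5701 0.1439 0.2153] yaw 179.96 F [0.74 0.25 0.44] M [-0.01  0.04 -0.05] w 0.0852
nut [322.5, 162.0] 0.86 [0.5463 0.1486 0.079 ]
nut_corner [324.3, 181.5] 0.68 [0.5668 0.1505 0.079 ]
mould [321.7, 149.2] 0.89 [0.546  0.1485 0.    ]
```

View pics/w1c.png

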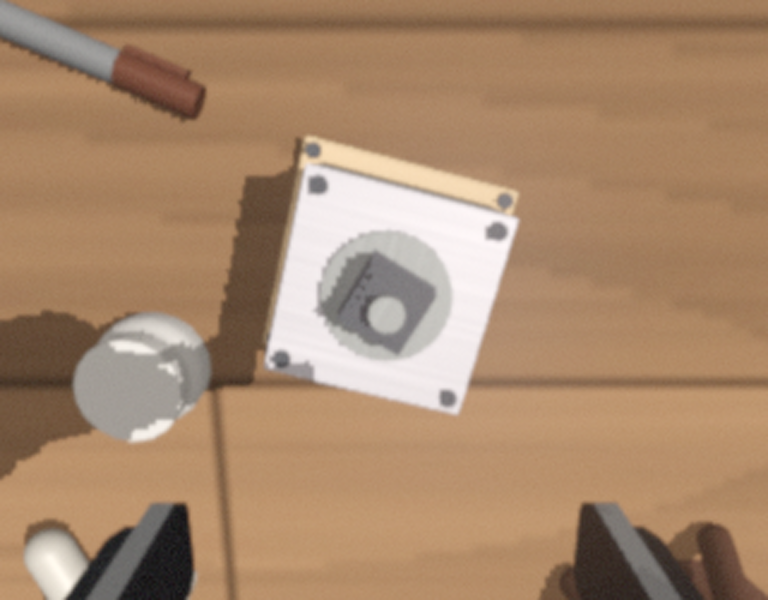

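The wrist view shows the mould plate centred near crop (388,290), with the nut rotated relative to it and the washer visible. I'll fit the nut's pose to its mask and check it against the plate corners.

```bash
cat > fit.py <<'E'
from h import *
from scipy.optimize import minimize
np.set_printoptions(precision=4,suppress=True)
def hull(s,P):
    uv=np.array([proj(s,p) for p in P],np.float32);return cv2.convexHull(uv)[:,0]
def nutpts(x,y,a):
    P=[]
    for h,z in [(15,.079),(14.2,.099),(11,.104)]:
        for sx in(-1,1):
            for sy in(-1,1):
                P.append([x+h/1000*(sx*np.cos(a)-sy*np.sin(a)),y+h/1000*(sx*np.sin(a)+sy*np.cos(a)),z])
    for t in np.linspace(0,6.28,20): P.append([x+.007*np.cos(t),y+.007*np.sin(t),.110])
    return P
def raster(h,up=4):
    m=np.zeros((400*up,640*up),np.uint8);cv2.fillConvexPoly(m,np.round((h+.5)*up).astype(np.int32),1);
    return cv2.resize(m.astype(np.float32),(640,400),interpolation=cv2.INTER_AREA)
def fitnut(s,reg,x0,y0):
    best=None
    m=reg.astype(np.float32)
    def c(v): return np.abs(raster(hull(s,nutpts(v[0]/1000,v[1]/1000,v[2]/20)))-m).sum()
    for a in np.arange(0,90,10):
        r=minimize(c,[x0*1000,y0*1000,np.radians(a)*20],method='Nelder-Mead',options=dict(initial_simplex=np.array([x0*1000,y0*1000,np.radians(a)*20])+np.array([[0,0,0],[4,0,0],[0,4,0],[0,0,3]])))
        if best is None or r.fun<best.fun: best=r
    return best.x[0]/1000,best.x[1]/1000,np.degrees(best.x[2]/20)%90,best.fun,m.sum()
E
python3 - <<'E'
from fit import *
s=dict(np.load('w1.npz'))
C=[at(s,(u/2.4+160,v/2.4+40),.076) for u,v in [(308,165),(518,218),(460,414),(265,367)]]
C=np.array(C);print(C,C.mean(0),[np.linalg.norm(C[i]-C[i-1]) for i in range(4)])
d=C[1]-C[0];print('plate yaw',np.degrees(np.arctan2(d[1],d[0])))
s=snapshot('wrist');r=silhouettes(s,'nut')
print([(q['score'],q['box']) for q in r])
print(fitnut(s,r[0]['region'],.546,.1485))
# washer
w=silhouettes(s,'mould')
f=s['frame'].copy();f[r[0]['region']]=(0,0,255)
cv2.imwrite('pics/w2c.png',cv2.resize(f[100:240,240:400],None,fx=4,fy=4,interpolation=cv2.INTER_NEAREST))
E
```

```text
[[0.4949 0.1155 0.076 ]
 [0.5158 0.2013 0.076 ]
 [0.6026 0.1805 0.076 ]
 [0.5802 0.0934 0.076 ]] [0.5484 0.1477 0.076 ] [np.float64(0.0881242673549123), np.float64(0.08825612708204095), np.float64(0.08932816008773578), np.float64(0.08993376496057867)]
plate yaw 76.31630191510878
[(0.71, [300.0, 143.5, 337.7, 188.3])]
(np.float64(0.5476486952560747), np.float64(0.14641518056812475), np.float64(58.74266549294196), np.float64(47.3125), np.float32(1018.0))
```

View pics/w2c.png

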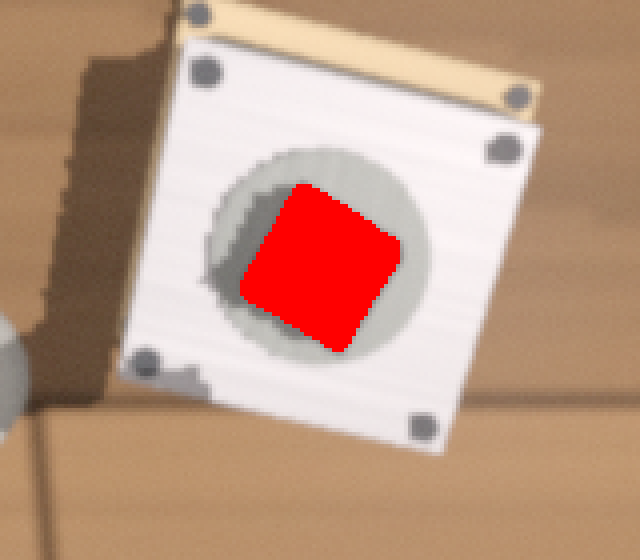

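```bash
python3 - <<'E'
from h import *
plan(.505,-.16,.2,180-170.4,24)
E
```

```text
per row mm 13.0 rot z per row 7.1 joints [0.25 0.17 0.24 1.64 0.   0.25]
[[0.0026, -0.0128, 0.0006], [0.001, -0.013, 0.0006], [-0.0006, -0.013, 0.0006], [-0.0022, -0.0128, 0.0006], [-0.0037, -0.0125, 0.0006], [-0.0053, -0.0119, 0.0006], [-0.0067, -0.0112, 0.0006], [-0.008, -0.0103, 0.0006], [-0.0092, -0.0092, 0.0006], [-0.0103, -0.008, 0.0006], [-0.0112, -0.0067, 0.0006], [-0.0119, -0.0052, 0.0006], [-0.0125, -0.0037, 0.0006], [-0.0128, -0.0021, 0.0006], [-0.013, -0.0005, 0.0006], [-0.013, 0.0011, 0.0006], [-0.0127, 0.0027, 0.0006], [-0.0123, 0.0042, 0.0006], [-0.0117, 0.0057, 0.0006], [-0.0109, 0.0071, 0.0006], [-0.0099, 0.0084, 0.0006], [-0.0088, 0.0096, 0.0006], [-0.0076, 0.0106, 0.0006], [-0.0062, 0.0114, 0.0006]]
```

>>> move_arm --travel '[[0.0026,-0.0128,0.0006],[0.001,-0.013,0.0006],[-0.0006,-0.013,0.0006],[-0.0022,-0.0128,0.0006],[-0.0037,-0.0125,0.0006],[-0.0053,-0.0119,0.0006],[-0.0067,-0.0112,0.0006],[-0.008,-0.0103,0.0006]]' --rot '[[0,0,7.1],[0,0,7.1],[0,0,7.1],[0,0,7.1],[0,0,7.1],[0,0,7.1],[0,0,7.1],[0,0,7.1]]' --fingers '[0,0,0,0,0,0,0,0]'

```text
time_s: 3.3
ee_pos: [0.5474, 0.0437, 0.2109]
tool_rot: [[-0.542, 0.84, 0.001], [0.84, 0.542, 0.0], [-0.0, 0.001, -1.0]]
contact_force: [1.0, 0.6, -0.2]
width: 0.0856
```

>>> move_arm --travel '[[-0.0092,-0.0092,0.0006],[-0.0103,-0.008,0.0006],[-0.0112,-0.0067,0.0006],[-0.0119,-0.0052,0.0006],[-0.0125,-0.0037,0.0006],[-0.0128,-0.0021,0.0006],[-0.013,-0.0005,0.0006],[-0.013,0.0011,0.0006]]' --rot '[[0,0,7.1],[0,0,7.1],[0,0,7.1],[0,0,7.1],[0,0,7.1],[0,0,7.1],[0,0,7.1],[0,0,7.1]]' --fingers '[0,0,0,0,0,0,0,0]'

```text
time_s: 3.97
ee_pos: [0.5263, -0.0583, 0.2061]
tool_rot: [[0.406, 0.914, 0.001], [0.914, -0.406, -0.0], [0.0, 0.001, -1.0]]
contact_force: [0.6, 0.3, 0.4]
width: 0.0853
```

>>> move_arm --travel '[[-0.0127,0.0027,0.0006],[-0.0123,0.0042,0.0006],[-0.0117,0.0057,0.0006],[-0.0109,0.0071,0.0006],[-0.0099,0.0084,0.0006],[-0.0088,0.0096,0.0006],[-0.0076,0.0106,0.0006],[-0.0062,0.0114,0.0006]]' --rot '[[0,0,7.1],[0,0,7.1],[0,0,7.1],[0,0,7.1],[0,0,7.1],[0,0,7.1],[0,0,7.1],[0,0,7.1]]' --fingers '[0,0,0,0,0,0,0,0]'

```text
time_s: 4.63
ee_pos: [0.5051, -0.16, 0.2013]
tool_rot: [[0.987, 0.16, 0.001], [0.16, -0.987, -0.0], [0.001, 0.0, -1.0]]
contact_force: [0.7, 0.3, 0.6]
width: 0.0854
```

```bash
python3 - <<'E'
from h import *
np.set_printoptions(precision=4,suppress=True)
st()
s=snapshot('wrist');save(s,'w3');np.savez('w3.npz',frame=s['frame'],intrinsics=s['intrinsics'],T=s['T'])
for t,z in [('wrench',.03),('wrench_grip',.043),('wrench_end',.043),('rest_head',.03),('rest',0)]:
    for q in spot_point(s,t)[:2]: print(t,q['xy'],q['score'],at(s,q['xy'],z))
E
```

```text
t 4.63 pos [ 0.5051 -0.16    0.2013] yaw 9.23 F [0.72 0.3  0.61] M [-0.    0.04 -0.  ] w 0.0854
wrench_grip [324.1, 81.2] 0.65 [ 0.607  -0.1465  0.043 ]
wrench_end [312.7, 269.5] 0.87 [ 0.39   -0.1686  0.043 ]
wrench_end [196.8, 196.3] 0.57 [ 0.4639 -0.0237  0.043 ]
rest_head [323.6, 82.3] 0.79 [ 0.6067 -0.1462  0.03  ]
rest [316.2, 168.2] 0.92 [ 0.5083 -0.1537  0.    ]
```

View pics/w3.png

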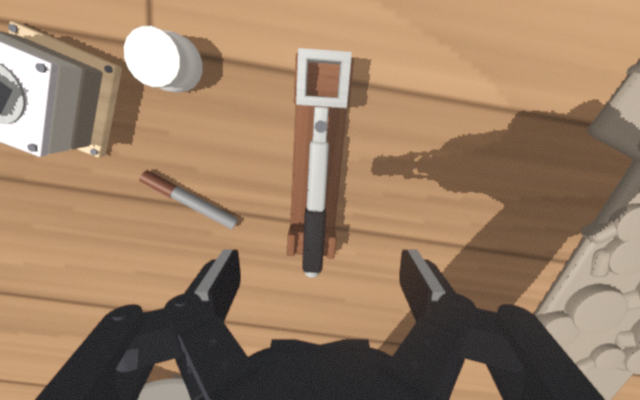

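The wrist view shows the whole wrench: head at (323,78), black grip at (313,240) and tip near (313,274). I'll zoom in to get the head corners.

```bash
python3 - <<'E'
import cv2,numpy as np
f=np.load('w3.npz')['frame']
a=cv2.resize(f[35:175,280:370],None,fx=4,fy=4,interpolation=cv2.INTER_CUBIC)
b=cv2.resize(f[165:290,280:370],None,fx=4,fy=4,interpolation=cv2.INTER_CUBIC)
h=max(a.shape[0],b.shape[0]);o=np.zeros((h,720,3),np.uint8);o[:a.shape[0],:360]=a;o[:b.shape[0],360:]=b
cv2.imwrite('pics/w3c.png',o)
E
```

```text
(no output)
```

View pics/w3c.png

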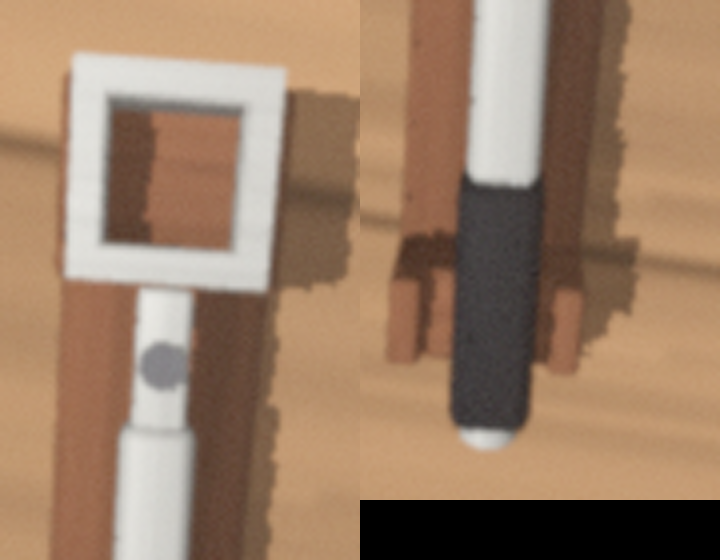

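```bash
python3 - <<'E'
from h import *
np.set_printoptions(precision=4,suppress=True)
s=dict(np.load('w3.npz'))
A=lambda u,v,y0,z:at(s,(u/4+280-.375,v/4+y0-.375),z)
C=np.array([A(u,v,35,.052) for u,v in [(73,54),(287,68),(268,291),(64,277)]])
print(C,C.mean(0),[np.linalg.norm(C[i]-C[i-1]) for i in range(4)])
for i,j in [(0,3),(1,2)]:
    d=C[j]-C[i];print(np.degrees(np.arctan2(d[1],d[0])))
d=C[0]-C[1];print(np.degrees(np.arctan2(d[1],d[0]))-90)
h1=(A(115,520,35,.043)+A(188,520,35,.043))/2
h2=(A(106,185,165,.043)+A(182,185,165,.043))/2
e=A(128,450,165,.043)
c=C.mean(0)
for p in (h1,h2,e):
    d=p-c;print(p,np.linalg.norm(d[:2]),np.degrees(np.arctan2(d[1],d[0])))
print('w',np.linalg.norm(A(115,520,35,.043)-A(188,520,35,.043)))
E
```

```text
[[ 0.6307 -0.1175  0.052 ]
 [ 0.6359 -0.1676  0.052 ]
 [ 0.5861 -0.1727  0.052 ]
 [ 0.5812 -0.1221  0.052 ]] [ 0.6085 -0.145   0.052 ] [np.float64(0.04977418558705555), np.float64(0.050358865031033435), np.float64(0.05009833795566335), np.float64(0.05090178922876871)]
-174.72685422348016
-174.10313948370253
5.888310335529582
[ 0.5222 -0.1535  0.043 ] 0.08671552177556956 -174.36006271718003
[ 0.4681 -0.16    0.043 ] 0.1411847911995954 -173.89791984699278
[ 0.3788 -0.169   0.043 ] 0.23092081328278144 -174.0223003451663
w 0.02000827512927402
```

>>> move_arm --travel '[[0.0012,-0.001,0.025],[0.0012,-0.001,0.03],[0.0011,-0.001,0.03],[0.0011,-0.001,0.03],[0,0,0.03],[0,0,0.02],[0,0,0.01],[0,0,0.003]]' --rot '[[0,0,0.83],[0,0,0.83],[0,0,0.83],[0,0,0.83],[0,0,0],[0,0,0],[0,0,0],[0,0,0]]' --fingers '[0,0,0,0,0,0,0,0]'

```text
time_s: 5.6
ee_pos: [0.5084, -0.155, 0.0212]
tool_rot: [[0.994, 0.11, -0.003], [0.11, -0.994, 0.001], [-0.002, -0.001, -1.0]]
contact_force: [0.1, 0.6, 0.3]
width: 0.0855
```

```bash
python3 - <<'E'
from h import *
st()
s=snapshot('wrist');save(s,'w4')
E
```

```text
t 5.60 pos [ 0.5084 -0.155   0.0212] yaw 6.30 F [0.14 0.55 0.26] M [-0.01 -0.03 -0.01] w 0.0855
```

View pics/w4.png

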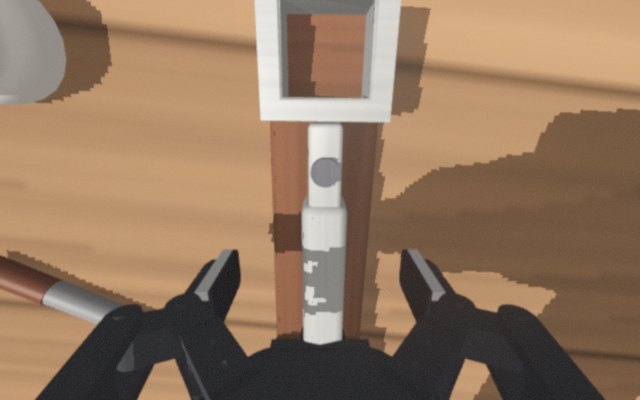

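The handle runs at column 323, between the pads at 240 and 400, so it is centred. I'll close the gripper.

>>> move_arm --travel '[[0,0,0],[0,0,0],[0,0,0],[0,0,0],[0,0,0],[0,0,0],[0,0,0],[0,0,0]]' --rot '[[0,0,0.4],[0,0,0],[0,0,0],[0,0,0],[0,0,0],[0,0,0],[0,0,0],[0,0,0]]' --fingers '[0.3,0.5,0.7,0.9,1,1,1,1]' --newtons 70

```text
time_s: 6.32
ee_pos: [0.5097, -0.1561, 0.0237]
tool_rot: [[0.995, 0.101, 0.001], [0.101, -0.995, -0.0], [0.001, 0.001, -1.0]]
contact_force: [-0.9, -0.0, 6.2]
width: 0.0188
```

```bash
python3 - <<'E'
from h import *
st()
E
```

```text
t 6.32 pos [ 0.5097 -0.1561  0.0237] yaw 5.77 F [-0.94 -0.    6.18] M [-0.01  0.21  0.08] w 0.0188
```

>>> move_arm --travel '[[0,0,-0.003],[0,0,-0.008],[0,0,-0.012],[0,0,-0.02],[0,0,-0.03],[0,0,-0.03],[0,0,-0.03],[0,0,-0.017]]' --rot '[[0,0,0],[0,0,0],[0,0,0],[0,0,0],[0,0,0],[0,0,0],[0,0,0],[0,0,0]]' --fingers '[1,1,1,1,1,1,1,1]'

```text
time_s: 6.98
ee_pos: [0.5098, -0.1561, 0.1773]
tool_rot: [[0.995, 0.101, 0.004], [0.101, -0.995, -0.001], [0.003, 0.001, -1.0]]
contact_force: [1.0, -0.1, -3.9]
width: 0.0188
```

```bash
python3 - <<'E'
from h import *
st()
s=snapshot('wrist');save(s,'w5');np.savez('w5.npz',frame=s['frame'],intrinsics=s['intrinsics'],T=s['T'])
E
```

```text
t 6.98 pos [ 0.5098 -0.1561  0.1773] yaw 5.77 F [ 0.99 -0.09 -3.91] M [-0.03 -0.04 -0.03] w 0.0188
```

View pics/w5.png

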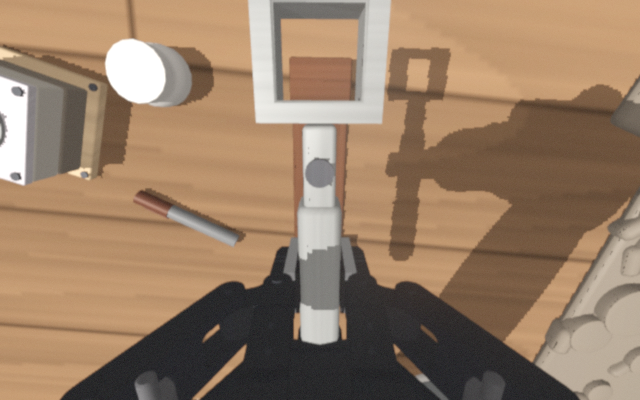

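```bash
python3 - <<'E'
from h import *
np.set_printoptions(precision=4,suppress=True)
s=dict(np.load('w5.npz'))
o=get_obs();p=o['ee_pos'];R=o['tool_rot']
for uv in [(257.5,124),(383,122.5),(320.3,123.2),(320,205)]:
    q=at(s,uv,.2056 if uv[1]<200 else .2066);print(R.T@(q-p))
plan(.6334,.0963,.165,148.7,24)
E
```

```text
[ 0.0733 -0.0264 -0.0254]
[ 0.0739  0.0235 -0.0253]
[ 0.0736 -0.0014 -0.0254]
[ 0.0393 -0.0015 -0.0266]
per row mm 11.7 rot z per row -5.96 joints [-0.3   0.03  0.01  1.55  0.    2.74]
[[0.0061, -0.01, 0.0006], [0.0071, -0.0093, 0.0006], [0.0081, -0.0085, 0.0006], [0.0089, -0.0076, 0.0006], [0.0096, -0.0066, 0.0006], [0.0103, -0.0056, 0.0006], [0.0108, -0.0045, 0.0006], [0.0112, -0.0033, 0.0006], [0.0115, -0.0022, 0.0006], [0.0117, -0.001, 0.0006], [0.0117, 0.0003, 0.0006], [0.0116, 0.0015, 0.0006], [0.0114, 0.0027, 0.0006], [0.0111, 0.0038, 0.0006], [0.0106, 0.005, 0.0006], [0.01, 0.006, 0.0006], [0.0093, 0.007, 0.0006], [0.0086, 0.008, 0.0006], [0.0077, 0.0088, 0.0006], [0.0067, 0.0096, 0.0006], [0.0057, 0.0102, 0.0006], [0.0046, 0.0108, 0.0006], [0.0035, 0.0112, 0.0006], [0.0023, 0.0115, 0.0006]]
```

>>> move_arm --travel '[[0.0061,-0.01,0.0006],[0.0071,-0.0093,0.0006],[0.0081,-0.0085,0.0006],[0.0089,-0.0076,0.0006],[0.0096,-0.0066,0.0006],[0.0103,-0.0056,0.0006],[0.0108,-0.0045,0.0006],[0.0112,-0.0033,0.0006]]' --rot '[[0,0,-5.96],[0,0,-5.96],[0,0,-5.96],[0,0,-5.96],[0,0,-5.96],[0,0,-5.96],[0,0,-5.96],[0,0,-5.96]]' --fingers '[1,1,1,1,1,1,1,1]'

```text
time_s: 7.7
ee_pos: [0.5499, -0.0711, 0.1675]
tool_rot: [[0.591, 0.806, -0.001], [0.806, -0.591, 0.0], [-0.001, -0.001, -1.0]]
contact_force: [0.5, 0.6, -4.7]
width: 0.0192
```

>>> move_arm --travel '[[0.0115,-0.0022,0.0006],[0.0117,-0.001,0.0006],[0.0117,0.0003,0.0006],[0.0116,0.0015,0.0006],[0.0114,0.0027,0.0006],[0.0111,0.0038,0.0006],[0.0106,0.005,0.0006],[0.01,0.006,0.0006]]' --rot '[[0,0,-5.96],[0,0,-5.96],[0,0,-5.96],[0,0,-5.96],[0,0,-5.96],[0,0,-5.96],[0,0,-5.96],[0,0,-5.96]]' --fingers '[1,1,1,1,1,1,1,1]'

```text
time_s: 8.37
ee_pos: [0.5908, 0.0132, 0.1626]
tool_rot: [[-0.198, 0.98, -0.001], [0.98, 0.198, -0.0], [0.0, -0.001, -1.0]]
contact_force: [1.0, 0.1, -5.0]
width: 0.0191
```

>>> move_arm --travel '[[0.0093,0.007,0.0006],[0.0086,0.008,0.0006],[0.0077,0.0088,0.0006],[0.0067,0.0096,0.0006],[0.0057,0.0102,0.0006],[0.0046,0.0108,0.0006],[0.0035,0.0112,0.0006],[0.0023,0.0115,0.0006]]' --rot '[[0,0,-5.96],[0,0,-5.96],[0,0,-5.96],[0,0,-5.96],[0,0,-5.96],[0,0,-5.96],[0,0,-5.96],[0,0,-5.96]]' --fingers '[1,1,1,1,1,1,1,1]'

```text
time_s: 9.03
ee_pos: [0.6316, 0.0974, 0.1577]
tool_rot: [[-0.858, 0.513, -0.001], [0.513, 0.858, -0.0], [0.001, -0.001, -1.0]]
contact_force: [-1.0, 0.1, -4.2]
width: 0.0189
```

```bash
python3 - <<'E'
from fit import *
st()
s=snapshot('wrist');save(s,'w6');np.savez('w6.npz',frame=s['frame'],intrinsics=s['intrinsics'],T=s['T'])
r=silhouettes(s,'nut');print([(q['score'],q['box']) for q in r])
f=s['frame'][0:150,240:400];cv2.imwrite('pics/w6c.png',cv2.resize(f,None,fx=4,fy=4,interpolation=cv2.INTER_CUBIC))
E
```

```text
t 9.03 pos [0.6316 0.0974 0.1577] yaw 149.11 F [-0.97  0.06 -4.25] M [-0.03 -0.03  0.02] w 0.0189
[(0.91, [295.6, 56.3, 336.4, 101.0]), (0.65, [295.6, 124.0, 343.7, 344.1])]
```

View pics/w6c.png

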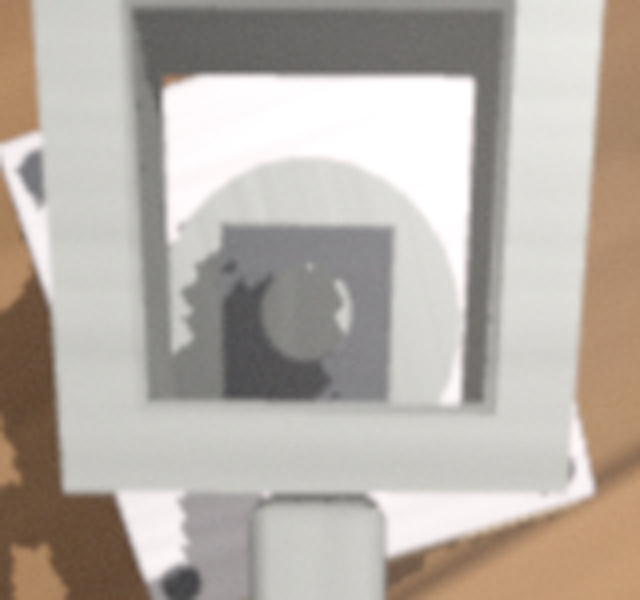

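```bash
python3 - <<'E'
from fit import *
s=dict(np.load('w6.npz'))
A=lambda u,v,z:at(s,(u/4+240-.375,v/4-.375),z)
o=get_obs();p=o['ee_pos'];R=o['tool_rot'];tl=lambda q:np.round((R.T@(q-p))*1000,1)
zt=p[2]+.0063+.022;zb=p[2]+.0063
print('near head edge',tl(A(62,493,zt)),tl(A(572,493,zt)))
print('hole top near',tl(A(148,403,zt)),tl(A(493,410,zt)))
print('hole top far',tl(A(134,10,zt)),tl(A(503,10,zt)))
print('hole bot far',tl(A(163,77,zb)),tl(A(475,77,zb)))
print('stud c',tl(A(306,312,.110)),'r',tl(A(350,312,.110)))
print('nut L/R/far @.099',tl(A(222,228,.099)),tl(A(392,228,.099)),tl(A(222,390,.099)),tl(A(390,400,.099)))
print('washer',tl(A(170,300,.079)),tl(A(461,300,.079)),tl(A(312,157,.079)))
v0=.548,.147
for a in (57,58.7,60):
  P=nutpts(.548,.147,np.radians(a)); print(a,[np.round((proj(s,q)-[240,0])*4+1.5) for q in P[:12]])
E
```

```text
near head edge [ 73.8 -25.  -28.2] [ 73.9  25.8 -28.2]
hole top near [ 82.3 -16.  -28.2] [ 81.7  17.5 -28.2]
hole top far [115.  -15.7 -28.1] [115.1  16.7 -28.1]
hole bot far [115.3 -16.   -6.1] [115.4  17.2  -6.1]
stud c [96.4 -1.4 47.4] r [96.4  5.5 47.4]
nut L/R/far @.099 [109.9 -15.2  58.5] [110.   12.5  58.4] [ 85.  -15.9  58.4] [83.4 12.7 58.4]
washer [100.8 -26.6  78.5] [100.9  26.6  78.4] [124.1  -0.6  78.5]
57 [array([227., 407.]), array([228., 230.]), array([386., 413.]), array([395., 237.]), array([222., 401.]), array([224., 217.]), array([388., 408.]), array([398., 224.]), array([239., 381.]), array([241., 235.]), array([372., 387.]), array([379., 240.])]
58.7 [array([229., 409.]), array([226., 233.]), array([389., 411.]), array([393., 234.]), array([225., 404.]), array([221., 220.]), array([391., 405.]), array([396., 221.]), array([241., 384.]), array([239., 237.]), array([374., 385.]), array([377., 238.])]
60 [array([231., 411.]), array([224., 235.]), array([390., 409.]), array([391., 232.]), array([227., 406.]), array([219., 222.]), array([393., 403.]), array([394., 219.]), array([243., 385.]), array([238., 239.]), array([376., 383.]), array([376., 236.])]
```

The nut shows through the hole, about 2.3 mm short along x and 1.7 mm off in y. I'll correct that, go down to just above the stud and check again.

>>> move_arm --travel '[[-0.0008,-0.0006,0.006],[-0.0008,-0.0006,0.008],[-0.0007,-0.0005,0.008],[0,0,0.008],[0,0,0.007],[0,0,0.006],[0,0,0.003],[0,0,0]]' --rot '[[0,0,0.3],[0,0,0.3],[0,0,0],[0,0,0],[0,0,0],[0,0,0],[0,0,0],[0,0,0]]' --fingers '[1,1,1,1,1,1,1,1]'

```text
time_s: 9.8
ee_pos: [0.6324, 0.0941, 0.1114]
tool_rot: [[-0.85, 0.527, -0.001], [0.527, 0.85, -0.0], [0.001, -0.001, -1.0]]
contact_force: [-0.2, 0.5, -4.2]
width: 0.019
```

```bash
python3 - <<'E'
from fit import *
st()
s=snapshot('wrist');save(s,'w7');np.savez('w7.npz',frame=s['frame'],intrinsics=s['intrinsics'],T=s['T'])
f=s['frame'][0:150,240:400];cv2.imwrite('pics/w7c.png',cv2.resize(f,None,fx=4,fy=4,interpolation=cv2.INTER_CUBIC))
E
```

```text
t 9.80 pos [0.6324 0.0941 0.1114] yaw 148.20 F [-0.17  0.45 -4.24] M [-0.01  0.02 -0.  ] w 0.0190
```

View pics/w7c.png

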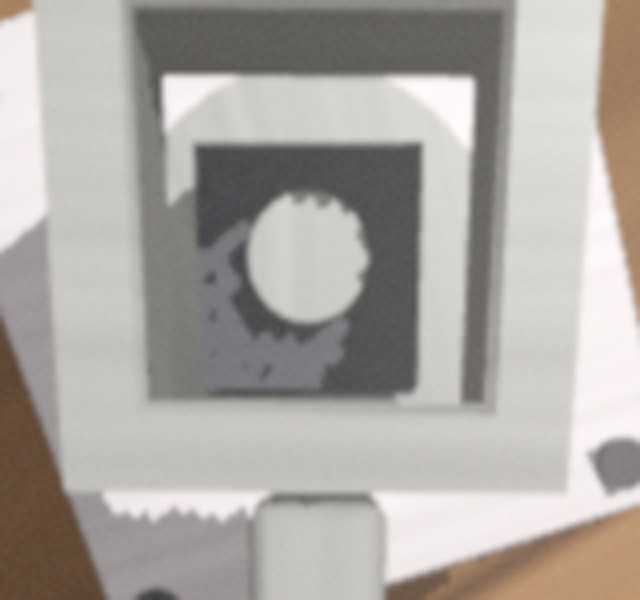

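```bash
python3 - <<'E'
from fit import *
s=dict(np.load('w7.npz'))
A=lambda u,v,z:at(s,(u/4+240-.375,v/4-.375),z)
o=get_obs();p=o['ee_pos'];R=o['tool_rot'];tl=lambda q:np.round((R.T@(q-p))*1000,1)
zt=p[2]+.0063+.022;zb=p[2]+.0063
print('hole top near',tl(A(148,403,zt)),tl(A(493,410,zt)))
print('hole bot far',tl(A(163,77,zb)),tl(A(475,77,zb)))
print('stud L,R,T,B',tl(A(247,258,.110)),tl(A(368,258,.110)),tl(A(306,190,.110)),tl(A(306,325,.110)))
print('nut far/near @.099',tl(A(195,145,.099)),tl(A(421,145,.099)),tl(A(204,390,.099)),tl(A(415,392,.099)))
print('washer',tl(A(312,75,.079)))
E
```

```text
hole top near [ 82.8 -15.2 -28.3] [ 82.2  18.  -28.3]
hole bot far [115.6 -15.2  -6.3] [115.6  17.7  -6.3]
stud L,R,T,B [99.2 -7.2  2.2] [99.2  7.   2.2] [106.3  -0.2   2.2] [91.9 -0.3  2.2]
nut far/near @.099 [113.1 -14.   13.2] [113.1  13.8  13.2] [ 84.7 -13.8  13.2] [84.5 13.8 13.2]
washer [125.6   0.3  33.2]
```

>>> move_arm --travel '[[0,-0.0007,0],[0,-0.0007,0],[0,0,0.003],[0,0,0.004],[0,0,0.004],[0,0,0.004],[0,0,0.003],[0,0,0.002]]' --rot '[[0,0,0],[0,0,0],[0,0,0],[0,0,0],[0,0,0],[0,0,0],[0,0,0],[0,0,0]]' --fingers '[1,1,1,1,1,1,1,1]'

```text
time_s: 10.52
ee_pos: [0.6319, 0.093, 0.0917]
tool_rot: [[-0.85, 0.527, -0.001], [0.527, 0.85, -0.0], [0.001, -0.001, -1.0]]
contact_force: [0.3, 0.8, -6.3]
width: 0.019
```

```bash
python3 - <<'E'
from fit import *
st()
s=snapshot('wrist');f=s['frame'][0:150,240:400];cv2.imwrite('pics/w8c.png',cv2.resize(f,None,fx=4,fy=4,interpolation=cv2.INTER_CUBIC))
E
```

```text
t 10.52 pos [0.6319 0.093  0.0917] yaw 148.21 F [ 0.3   0.78 -6.35] M [ 0.02  0.07 -0.01] w 0.0190
```

View pics/w8c.png

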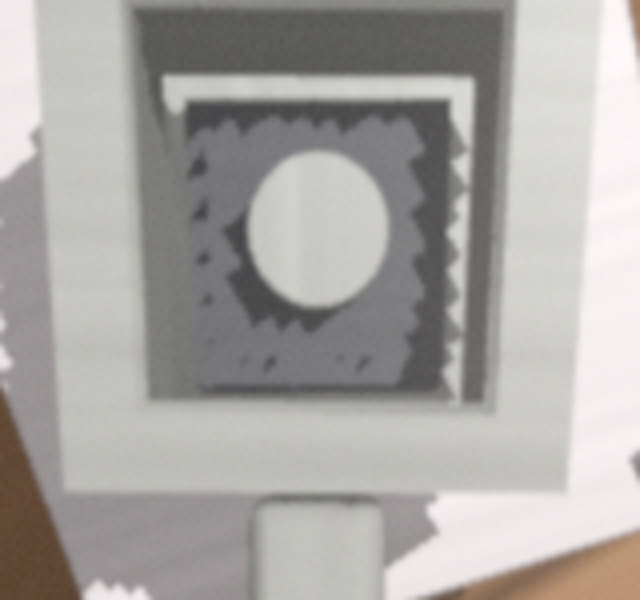

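The nut sits centred in the hole: left gap about 23 px and right gap about 22 px at x4 zoom. I'll keep going down.

>>> move_arm --travel '[[0,0,0.002],[0,0,0.002],[0,0,0.002],[0,0,0.002],[0,0,0.002],[0,0,0.002],[0,0,0.002],[0,0,0.001]]' --rot '[[0,0,0],[0,0,0],[0,0,0],[0,0,0],[0,0,0],[0,0,0],[0,0,0],[0,0,0]]' --fingers '[1,1,1,1,1,1,1,1]'

```text
time_s: 11.23
ee_pos: [0.632, 0.0931, 0.0771]
tool_rot: [[-0.85, 0.527, -0.0], [0.527, 0.85, -0.0], [0.0, -0.0, -1.0]]
contact_force: [0.0, -0.4, -5.8]
width: 0.0189
```

```bash
python3 - <<'E'
from fit import *
st()
E
```

```text
t 11.23 pos [0.632  0.0931 0.0771] yaw 148.21 F [ 0.04 -0.42 -5.82] M [0.03 0.02 0.  ] w 0.0189
```

>>> move_arm --travel '[[0,0,0.001],[0,0,0.001],[0,0,0.0008],[0,0,0.0006],[0,0,0.0006],[0,0,0.0005],[0,0,0],[0,0,0]]' --rot '[[0,0,0],[0,0,0],[0,0,0],[0,0,0],[0,0,0],[0,0,0],[0,0,0],[0,0,0]]' --fingers '[1,1,1,1,1,1,1,1]'

```text
time_s: 11.9
ee_pos: [0.6321, 0.0931, 0.073]
tool_rot: [[-0.85, 0.527, 0.0], [0.527, 0.85, -0.0], [-0.0, -0.0, -1.0]]
contact_force: [-0.1, -0.2, -4.2]
width: 0.0189
```

```bash
python3 - <<'E'
from fit import *
st()
E
```

```text
t 11.90 pos [0.6321 0.0931 0.073 ] yaw 148.21 F [-0.11 -0.19 -4.24] M [ 0.05 -0.01  0.  ] w 0.0189
```

>>> move_arm --travel '[[0,0,0.0004],[0,0,0.0003],[0,0,0.0003],[0,0,0],[0,0,0],[0,0,0],[0,0,0],[0,0,0]]' --rot '[[0,0,0],[0,0,0],[0,0,0],[0,0,0],[0,0,0],[0,0,0],[0,0,0],[0,0,0]]' --fingers '[1,1,1,1,1,1,1,1]'

```text
time_s: 12.57
ee_pos: [0.6323, 0.0931, 0.0722]
tool_rot: [[-0.85, 0.527, 0.0], [0.527, 0.85, 0.0], [-0.0, 0.0, -1.0]]
contact_force: [0.6, -1.1, -0.2]
width: 0.0191
```

```bash
python3 - <<'E'
from fit import *
st()
s=snapshot('scene');f=s['frame'][140:290,280:480];cv2.imwrite('pics/s8c.png',cv2.resize(f,None,fx=4,fy=4,interpolation=cv2.INTER_CUBIC))
E
```

```text
t 12.57 pos [0.6323 0.0931 0.0722] yaw 148.21 F [ 0.64 -1.14 -0.2 ] M [0.01 0.29 0.05] w 0.0191
```

View pics/s8c.png

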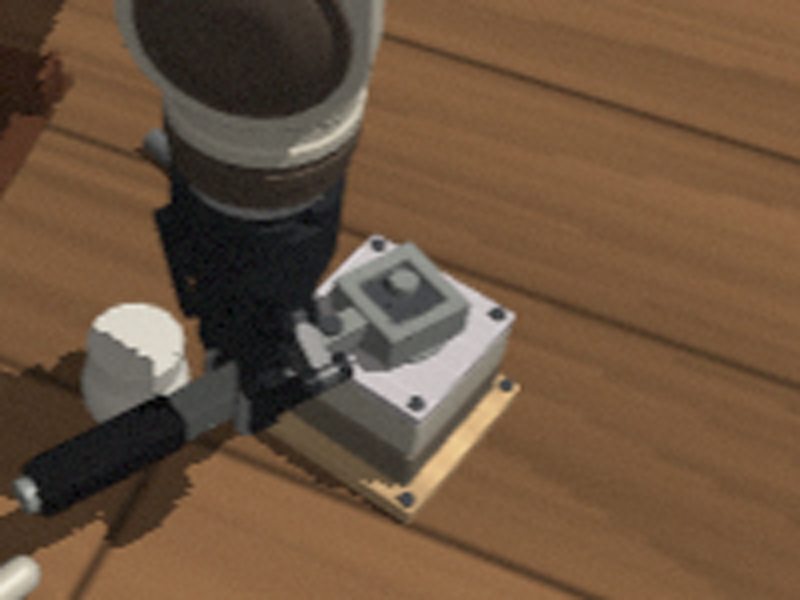

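The force reading went from -4.2 N (wrench weight) to about 0, so the head's underside is resting on the washer, and the scene view shows it fully down. I'll start turning.

>>> move_arm --travel '[[2e-05,-0.0021,0],[2e-05,-0.0021,0],[2e-05,-0.0021,0],[2e-05,-0.0021,0],[2e-05,-0.0021,0],[2e-05,-0.0021,0],[2e-05,-0.0021,0],[2e-05,-0.0021,0]]' --rot '[[0,0,1.2],[0,0,1.2],[0,0,1.2],[0,0,1.2],[0,0,1.2],[0,0,1.2],[0,0,1.2],[0,0,1.2]]' --fingers '[1,1,1,1,1,1,1,1]'

```text
time_s: 13.28
ee_pos: [0.6221, 0.0798, 0.0721]
tool_rot: [[-0.749, 0.662, 0.0], [0.662, 0.749, 0.001], [0.0, 0.001, -1.0]]
contact_force: [2.2, 2.2, 0.1]
width: 0.0189
```

```bash
cat >> h.py <<'E'
def tq(c=(.5477,.1453)):
    o=get_obs();p=np.array(o['ee_pos']);F=np.array(o['contact_force']);M=np.array(o['moment']);r=p[:2]-np.array(c)
    R=np.array(o['tool_rot']);print('torque %.2f'%(r[0]*F[1]-r[1]*F[0]+M[2]),'Ftool',np.round(R.T@F,1),'Mz %.2f'%M[2],'r',np.round(np.linalg.norm(r),4),'hang %.1f'%np.degrees(np.arctan2(r[1],r[0])))
E
python3 - <<'E'
from h import *
o=get_obs()
a=np.radians(148.2);print(np.array([.6323,.0931])+.0992*np.array([np.cos(a),np.sin(a)]))
st();tq()
E
```

```text
[0.54799064 0.14537401]
t 13.28 pos [0.6221 0.0798 0.0721] yaw 138.52 F [2.18 2.24 0.11] M [ 0.88 -0.03  0.24] w 0.0189
torque 0.55 Ftool [-0.2  3.1 -0.1] Mz 0.24 r 0.0992 hang -41.4
```

>>> move_arm --travel '[[2e-05,-0.0017,0],[2e-05,-0.0017,0],[2e-05,-0.0018,0],[2e-05,-0.0017,0],[2e-05,-0.0017,0],[2e-05,-0.0018,0],[2e-05,-0.0017,0],[2e-05,-0.0017,0]]' --rot '[[0,0,1],[0,0,1],[0,0,1],[0,0,1],[0,0,1],[0,0,1],[0,0,1],[0,0,1]]' --fingers '[1,1,1,1,1,1,1,1]'

```text
time_s: 13.95
ee_pos: [0.6123, 0.07, 0.0721]
tool_rot: [[-0.65, 0.76, 0.0], [0.76, 0.65, 0.0], [0.0, 0.0, -1.0]]
contact_force: [3.1, 4.7, -0.1]
width: 0.0189
```

```bash
python3 - <<'E'
from h import *
st();tq()
E
```

```text
t 13.95 pos [0.6123 0.07   0.0721] yaw 130.52 F [ 3.08  4.7  -0.08] M [ 1.14 -0.2   0.24] w 0.0189
torque 0.78 Ftool [1.6 5.4 0.1] Mz 0.24 r 0.0992 hang -49.4
```

>>> move_arm --travel '[[0,-0.0009,0],[1e-05,-0.0009,0],[0,-0.0008,0],[1e-05,-0.0009,0],[0,-0.0009,0],[1e-05,-0.0008,0],[0,-0.0009,0],[1e-05,-0.0009,0]]' --rot '[[0,0,0.5],[0,0,0.5],[0,0,0.5],[0,0,0.5],[0,0,0.5],[0,0,0.5],[0,0,0.5],[0,0,0.5]]' --fingers '[1,1,1,1,1,1,1,1]'

```text
time_s: 14.62
ee_pos: [0.6069, 0.0657, 0.0721]
tool_rot: [[-0.596, 0.803, 0.0], [0.803, 0.596, 0.0], [0.0, 0.0, -1.0]]
contact_force: [3.7, 4.1, 0.4]
width: 0.019
```

```bash
python3 - <<'E'
from h import *
st();tq()
E
```

```text
t 14.62 pos [0.6069 0.0657 0.0721] yaw 126.56 F [3.66 4.11 0.43] M [ 1.25 -0.34  0.13] w 0.0190
torque 0.67 Ftool [ 1.1  5.4 -0.4] Mz 0.13 r 0.0992 hang -53.4
```

```bash
python3 - <<'E'
from h import *
for i in range(3):
    s=snapshot('wrist');tq()
save(s,'w9');f=s['frame'][0:150,240:400];cv2.imwrite('pics/w9c.png',cv2.resize(f,None,fx=4,fy=4,interpolation=cv2.INTER_CUBIC))
E
```

```text
torque 0.71 Ftool [ 2.1  5.8 -0.1] Mz 0.14 r 0.0992 hang -53.4
torque 0.59 Ftool [ 1.7  5.2 -0.2] Mz 0.08 r 0.0992 hang -53.4
torque 0.63 Ftool [ 1.4  5.3 -0.5] Mz 0.10 r 0.0993 hang -53.4
```

View pics/w9c.png

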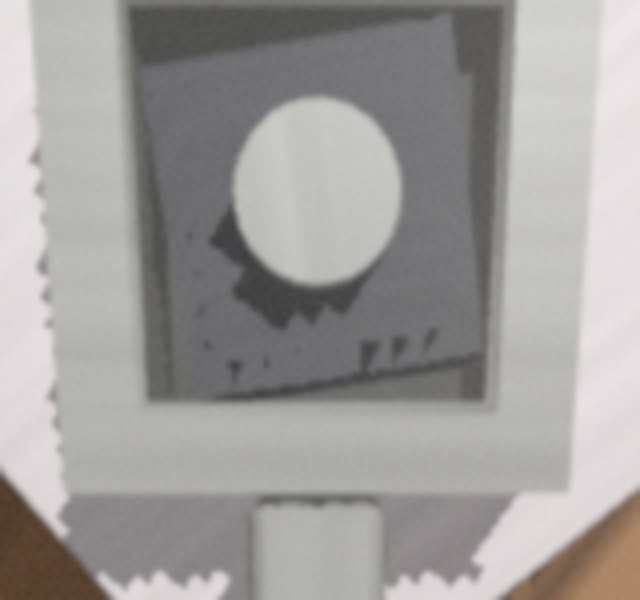

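The head and handle are still in line, and the nut lags by the play of about 0.1 rad. There is no click yet, so I'll carry on in small steps.

>>> move_arm --travel '[[0,-0.0009,0],[1e-05,-0.0009,0],[0,-0.0008,0],[1e-05,-0.0009,0],[0,-0.0009,0],[1e-05,-0.0008,0],[0,-0.0009,0],[1e-05,-0.0009,0]]' --rot '[[0,0,0.5],[0,0,0.5],[0,0,0.5],[0,0,0.5],[0,0,0.5],[0,0,0.5],[0,0,0.5],[0,0,0.5]]' --fingers '[1,1,1,1,1,1,1,1]'

```text
time_s: 15.43
ee_pos: [0.6012, 0.0617, 0.0721]
tool_rot: [[-0.538, 0.843, 0.001], [0.843, 0.538, 0.0], [-0.0, 0.001, -1.0]]
contact_force: [3.9, 4.9, -0.8]
width: 0.0191
```

```bash
cat > t.py <<'E'
from h import *
import sys
tq()
for i in range(2):
    s=snapshot('wrist');tq()
f=s['frame'][0:150,240:400]
# angle of head's near edge: brightness drop around row 123, columns 262..380 excluding handle
g=cv2.GaussianBlur(cv2.cvtColor(s['frame'],cv2.COLOR_BGR2GRAY),(3,3),0).astype(float)
# inner near edge of the hole (dark->bright going down) rows 92..112, cols 284..356
def line(c0,c1,r0,r1,sgn):
    xs=np.arange(c0,c1);ys=[]
    for c in xs:
        d=sgn*np.diff(g[r0:r1,c]);k=int(np.argmax(d));ys.append(r0+k+.5)
    ys=np.array(ys);p=np.polyfit(xs,ys,1);m=abs(ys-np.median(ys))<8
    for _ in range(3):
        p=np.polyfit(xs[m],ys[m],1);m=abs(ys-np.polyval(p,xs))<1.5
    return np.degrees(np.arctan(p[0])),m.sum()
print('hole near edge deg',line(282,358,88,112,1),'t %.2f'%get_obs()['time_s'])
cv2.imwrite('pics/'+sys.argv[1]+'.png',cv2.resize(f,None,fx=3,fy=3,interpolation=cv2.INTER_CUBIC))
E
python3 t.py t1
```

```text
torque 0.78 Ftool [2.  5.9 0.8] Mz 0.19 r 0.0993 hang -57.4
torque 0.74 Ftool [ 2.5  6.4 -0.4] Mz 0.11 r 0.0993 hang -57.4
torque 0.59 Ftool [ 2.6  4.8 -0.1] Mz 0.11 r 0.0993 hang -57.4
hole near edge deg (np.float64(-0.8521286654836827), np.int64(76)) t 15.53
```

>>> move_arm --travel '[[0,-0.0009,0],[1e-05,-0.0009,0],[0,-0.0008,0],[1e-05,-0.0009,0],[0,-0.0009,0],[1e-05,-0.0008,0],[0,-0.0009,0],[1e-05,-0.0009,0]]' --rot '[[0,0,0.5],[0,0,0.5],[0,0,0.5],[0,0,0.5],[0,0,0.5],[0,0,0.5],[0,0,0.5],[0,0,0.5]]' --fingers '[1,1,1,1,1,1,1,1]'

```text
time_s: 16.2
ee_pos: [0.5953, 0.0582, 0.0721]
tool_rot: [[-0.478, 0.878, 0.001], [0.878, 0.478, 0.0], [0.0, 0.001, -1.0]]
contact_force: [3.5, 5.8, -0.0]
width: 0.0191
```

```bash
python3 t.py t2
```

```text
torque 0.75 Ftool [3.4 5.8 0. ] Mz 0.17 r 0.0993 hang -61.4
torque 0.81 Ftool [2.4 6.9 0.9] Mz 0.13 r 0.0993 hang -61.4
torque 0.79 Ftool [2.5 6.6 0.4] Mz 0.14 r 0.0993 hang -61.4
hole near edge deg (np.float64(-0.8717058404183576), np.int64(76)) t 16.30
```

>>> move_arm --travel '[[0,-0.0009,0],[1e-05,-0.0009,0],[0,-0.0008,0],[1e-05,-0.0009,0],[0,-0.0009,0],[1e-05,-0.0008,0],[0,0,0],[0,0,0]]' --rot '[[0,0,0.5],[0,0,0.5],[0,0,0.5],[0,0,0.5],[0,0,0.5],[0,0,0.5],[0,0,0],[0,0,0]]' --fingers '[1,1,1,1,1,1,1,1]'

```text
time_s: 16.97
ee_pos: [0.5907, 0.0558, 0.0721]
tool_rot: [[-0.432, 0.902, 0.001], [0.902, 0.432, 0.0], [0.0, 0.001, -1.0]]
contact_force: [3.4, 4.4, 0.3]
width: 0.0191
```

```bash
python3 t.py t3
```

```text
torque 0.58 Ftool [ 2.5  5.  -0.3] Mz 0.09 r 0.0993 hang -64.3
torque 0.78 Ftool [ 3.  6. -0.] Mz 0.19 r 0.0993 hang -64.3
torque 0.59 Ftool [ 3.2  4.8 -0.4] Mz 0.12 r 0.0993 hang -64.3
hole near edge deg (np.float64(-0.6054407257636736), np.int64(76)) t 17.07
```

```bash
sed -i 's/range(2)/range(int(sys.argv[2]) if len(sys.argv)>2 else 2)/' t.py; python3 t.py t3b 5
```

```text
torque 0.59 Ftool [ 3.2  4.8 -0.4] Mz 0.12 r 0.0993 hang -64.3
torque 0.63 Ftool [ 2.9  5.4 -0.1] Mz 0.10 r 0.0993 hang -64.3
torque 0.76 Ftool [ 2.4  6.  -0.4] Mz 0.16 r 0.0993 hang -64.3
torque 0.70 Ftool [2.9 5.7 0.6] Mz 0.13 r 0.0993 hang -64.3
torque 0.67 Ftool [3.3 5.5 0.3] Mz 0.13 r 0.0993 hang -64.3
torque 0.65 Ftool [2.  5.3 0.7] Mz 0.12 r 0.0993 hang -64.3
hole near edge deg (np.float64(-0.6367676131926144), np.int64(76)) t 17.32
```

View pics/t3b.png

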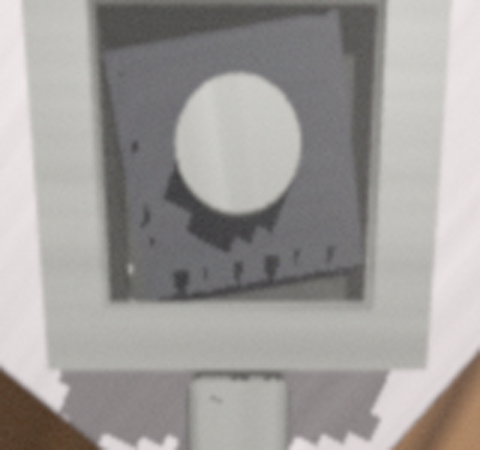

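View pics/t2.png

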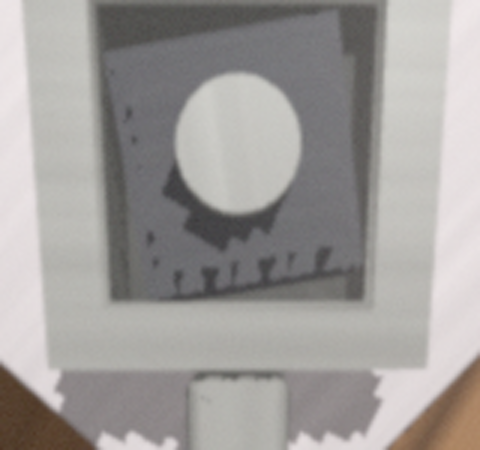

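No break yet: the nut still follows the head. I'll continue.

>>> move_arm --travel '[[0,-0.0009,0],[1e-05,-0.0009,0],[0,-0.0008,0],[1e-05,-0.0009,0],[0,-0.0009,0],[1e-05,-0.0008,0],[0,0,0],[0,0,0]]' --rot '[[0,0,0.5],[0,0,0.5],[0,0,0.5],[0,0,0.5],[0,0,0.5],[0,0,0.5],[0,0,0],[0,0,0]]' --fingers '[1,1,1,1,1,1,1,1]'

```text
time_s: 17.98
ee_pos: [0.586, 0.0537, 0.0721]
tool_rot: [[-0.384, 0.923, 0.001], [0.923, 0.384, 0.0], [0.0, 0.001, -1.0]]
contact_force: [4.5, 3.7, -1.3]
width: 0.019
```

```bash
python3 t.py t4 3
```

```text
torque 0.73 Ftool [1.7 5.6 1.4] Mz 0.17 r 0.0993 hang -67.3
torque 0.76 Ftool [2.2 6.1 1.4] Mz 0.15 r 0.0993 hang -67.3
torque 0.69 Ftool [3.1 5.7 0.5] Mz 0.12 r 0.0993 hang -67.3
torque 0.66 Ftool [2.2 5.3 0.5] Mz 0.13 r 0.0993 hang -67.3
hole near edge deg (np.float64(-0.8641500925849671), np.int64(75)) t 18.13
```

>>> move_arm --travel '[[0,-0.0009,0],[1e-05,-0.0009,0],[0,-0.0008,0],[1e-05,-0.0009,0],[0,-0.0009,0],[1e-05,-0.0008,0],[0,-0.0009,0],[1e-05,-0.0009,0]]' --rot '[[0,0,0.5],[0,0,0.5],[0,0,0.5],[0,0,0.5],[0,0,0.5],[0,0,0.5],[0,0,0.5],[0,0,0.5]]' --fingers '[1,1,1,1,1,1,1,1]'

```text
time_s: 18.8
ee_pos: [0.5795, 0.0513, 0.0721]
tool_rot: [[-0.318, 0.948, 0.001], [0.948, 0.318, 0.0], [0.0, 0.001, -1.0]]
contact_force: [5.1, 5.4, -1.4]
width: 0.0191
```

```bash
python3 t.py t5 3
```

```text
torque 0.85 Ftool [3.5 6.6 1.4] Mz 0.20 r 0.0993 hang -71.3
torque 0.91 Ftool [3.7 7.3 0.8] Mz 0.19 r 0.0993 hang -71.4
torque 0.84 Ftool [2.1 6.3 1. ] Mz 0.21 r 0.0993 hang -71.3
torque 0.61 Ftool [3.4 4.4 0.1] Mz 0.17 r 0.0993 hang -71.3
hole near edge deg (np.float64(-0.7359258168283418), np.int64(67)) t 18.95
```

>>> move_arm --travel '[[0,-0.0009,0],[1e-05,-0.0009,0],[0,-0.0008,0],[1e-05,-0.0009,0],[0,-0.0009,0],[1e-05,-0.0008,0],[0,0,0],[0,0,0]]' --rot '[[0,0,0.5],[0,0,0.5],[0,0,0.5],[0,0,0.5],[0,0,0.5],[0,0,0.5],[0,0,0],[0,0,0]]' --fingers '[1,1,1,1,1,1,1,1]'

```text
time_s: 19.62
ee_pos: [0.5746, 0.0497, 0.0721]
tool_rot: [[-0.269, 0.963, 0.001], [0.963, 0.269, 0.0], [0.0, 0.001, -1.0]]
contact_force: [4.5, 4.4, -1.7]
width: 0.0192
```

```bash
python3 t.py t6 3
```

```text
torque 0.75 Ftool [3.  5.6 1.7] Mz 0.19 r 0.0993 hang -74.3
torque 0.75 Ftool [2.9 5.3 1.3] Mz 0.22 r 0.0993 hang -74.3
torque 0.74 Ftool [3.6 5.7 0.7] Mz 0.16 r 0.0993 hang -74.3
torque 0.71 Ftool [ 2.7  5.5 -0.5] Mz 0.16 r 0.0993 hang -74.3
hole near edge deg (np.float64(-0.9031240233363638), np.int64(72)) t 19.77
```

>>> move_arm --travel '[[0,0,0],[0,0,0],[0,-0.0008,0],[1e-05,-0.0009,0],[0,-0.0009,0],[1e-05,-0.0008,0],[0,-0.0009,0],[1e-05,-0.0009,0]]' --rot '[[0,0,0],[0,0,0],[0,0,0.5],[0,0,0.5],[0,0,0.5],[0,0,0.5],[0,0,0.5],[0,0,0.5]]' --fingers '[1,1,1,1,1,1,1,1]'

```text
time_s: 20.43
ee_pos: [0.5696, 0.0485, 0.0721]
tool_rot: [[-0.218, 0.976, 0.001], [0.976, 0.218, 0.0], [0.0, 0.001, -1.0]]
contact_force: [6.2, 4.5, -0.5]
width: 0.0187
```

```bash
python3 t.py t7 3
```

```text
torque 0.98 Ftool [3.  7.  0.5] Mz 0.28 r 0.0993 hang -77.2
torque 0.77 Ftool [4.4 6.1 1.1] Mz 0.16 r 0.0993 hang -77.3
torque 0.79 Ftool [3.2 6.7 2.3] Mz 0.12 r 0.0993 hang -77.3
torque 0.72 Ftool [3.4 5.7 1.2] Mz 0.16 r 0.0993 hang -77.3
hole near edge deg (np.float64(-0.9221518370162979), np.int64(70)) t 20.58
```

>>> move_arm --travel '[[0,0,0],[0,0,0],[0.0001,-0.0008,0],[0.0001,-0.0009,0],[0,-0.0009,0],[1e-05,-0.0008,0],[0,-0.0009,0],[1e-05,-0.0009,0]]' --rot '[[0,0,0],[0,0,0],[0,0,0.5],[0,0,0.5],[0,0,0.5],[0,0,0.5],[0,0,0.5],[0,0,0.5]]' --fingers '[1,1,1,1,1,1,1,1]'

```text
time_s: 21.25
ee_pos: [0.5646, 0.0474, 0.0722]
tool_rot: [[-0.166, 0.986, 0.002], [0.986, 0.166, 0.0], [-0.0, 0.002, -1.0]]
contact_force: [5.1, 4.3, -1.1]
width: 0.0189
```

```bash
python3 t.py t8 3
```

```text
torque 0.78 Ftool [3.4 5.7 1.1] Mz 0.22 r 0.0993 hang -80.2
torque 0.82 Ftool [2.3 5.7 0.7] Mz 0.25 r 0.0993 hang -80.3
torque 0.79 Ftool [3.2 5.5 0.9] Mz 0.25 r 0.0993 hang -80.2
torque 0.89 Ftool [2.5 6.7 0.6] Mz 0.23 r 0.0993 hang -80.2
hole near edge deg (np.float64(-0.8246206945913745), np.int64(66)) t 21.40
```

>>> move_arm --travel '[[0,0,0],[0,0,0],[0,-0.0008,0],[1e-05,-0.0009,0],[0,-0.0009,0],[1e-05,-0.0008,0],[0,-0.0009,0],[1e-05,-0.0009,0]]' --rot '[[0,0,0],[0,0,0],[0,0,0.5],[0,0,0.5],[0,0,0.5],[0,0,0.5],[0,0,0.5],[0,0,0.5]]' --fingers '[1,1,1,1,1,1,1,1]'

```text
time_s: 22.07
ee_pos: [0.5595, 0.0467, 0.0722]
tool_rot: [[-0.114, 0.993, 0.002], [0.993, 0.114, 0.0], [-0.0, 0.002, -1.0]]
contact_force: [5.8, 3.3, -0.4]
width: 0.0188
```

```bash
python3 t.py t9 3
```

```text
torque 0.88 Ftool [2.7 6.2 0.4] Mz 0.26 r 0.0993 hang -83.2
torque 0.91 Ftool [3.5 6.5 1.6] Mz 0.26 r 0.0993 hang -83.3
torque 0.80 Ftool [3.1 5.7 1. ] Mz 0.23 r 0.0993 hang -83.2
torque 0.87 Ftool [2.2 6.2 2. ] Mz 0.25 r 0.0993 hang -83.2
hole near edge deg (np.float64(-1.0106773910303823), np.int64(73)) t 22.22
```

Torque is about 0.865 N m, so the click is close. I'll use 2° steps.

>>> move_arm --travel '[[0,-0.0009,0],[1e-05,-0.0009,0],[0,-0.0008,0],[1e-05,-0.0009,0],[0,0,0],[0,0,0],[0,0,0],[0,0,0]]' --rot '[[0,0,0.5],[0,0,0.5],[0,0,0.5],[0,0,0.5],[0,0,0],[0,0,0],[0,0,0],[0,0,0]]' --fingers '[1,1,1,1,1,1,1,1]'

```text
time_s: 22.88
ee_pos: [0.556, 0.0464, 0.0722]
tool_rot: [[-0.08, 0.997, 0.002], [0.997, 0.08, -0.0], [-0.0, 0.002, -1.0]]
contact_force: [5.2, 3.6, -0.6]
width: 0.0187
```

```bash
python3 t.py t10 3
```

```text
torque 0.80 Ftool [3.1 5.5 0.6] Mz 0.25 r 0.0993 hang -85.2
torque 0.74 Ftool [3.3 5.1 1.5] Mz 0.24 r 0.0993 hang -85.2
torque 0.81 Ftool [3.8 5.7 1.4] Mz 0.24 r 0.0993 hang -85.2
torque 0.75 Ftool [2.5 5.1 0.8] Mz 0.24 r 0.0993 hang -85.2
hole near edge deg (np.float64(-0.8593054362662772), np.int64(74)) t 23.03
```

>>> move_arm --travel '[[0,0,0],[0,0,0],[0,0,0],[0,-0.0009,0],[1e-05,-0.0009,0],[0,-0.0008,0],[1e-05,-0.0009,0],[0,-0.0009,0]]' --rot '[[0,0,0],[0,0,0],[0,0,0],[0,0,0.5],[0,0,0.5],[0,0,0.5],[0,0,0.5],[0,0,0.5]]' --fingers '[1,1,1,1,1,1,1,1]'

```text
time_s: 23.7
ee_pos: [0.5517, 0.0461, 0.0722]
tool_rot: [[-0.036, 0.999, 0.002], [0.999, 0.036, -0.0], [-0.0, 0.002, -1.0]]
contact_force: [6.6, 3.0, -1.7]
width: 0.0189
```

```bash
python3 t.py t11 3
```

```text
torque 0.97 Ftool [2.8 6.7 1.8] Mz 0.31 r 0.0993 hang -87.7
torque 0.88 Ftool [2.1 6.4 1.1] Mz 0.24 r 0.0993 hang -87.8
torque 0.93 Ftool [3.5 6.4 2.2] Mz 0.30 r 0.0993 hang -87.7
torque 0.94 Ftool [3.4 6.3 1.6] Mz 0.31 r 0.0993 hang -87.7
hole near edge deg (np.float64(-0.9507955076694832), np.int64(76)) t 23.85
```

>>> move_arm --travel '[[0,0,0],[0,0,0],[0,0,0],[0,0,0],[0,-0.0009,0],[0,-0.0008,0],[1e-05,-0.0009,0],[0,-0.0009,0]]' --rot '[[0,0,0],[0,0,0],[0,0,0],[0,0,0],[0,0,0.5],[0,0,0.5],[0,0,0.5],[0,0,0.5]]' --fingers '[1,1,1,1,1,1,1,1]'

```text
time_s: 24.52
ee_pos: [0.5481, 0.046, 0.0722]
tool_rot: [[-0.001, 1.0, 0.002], [1.0, 0.001, -0.0], [-0.0, 0.002, -1.0]]
contact_force: [5.8, 2.4, -0.8]
width: 0.0191
```

```bash
python3 t.py t12 3
```

```text
torque 0.84 Ftool [2.4 5.8 0.8] Mz 0.27 r 0.0993 hang -89.7
torque 0.89 Ftool [3.8 7.1 1.5] Mz 0.18 r 0.0993 hang -89.8
torque 0.91 Ftool [3.2 7.  1.6] Mz 0.21 r 0.0993 hang -89.8
torque 0.79 Ftool [3.3 5.4 1. ] Mz 0.25 r 0.0993 hang -89.8
hole near edge deg (np.float64(-3.4406072980602964), np.int64(74)) t 24.67
```

View pics/t12.png

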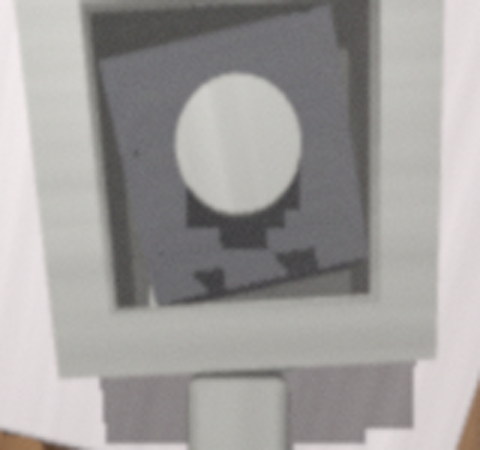

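View pics/t11.png

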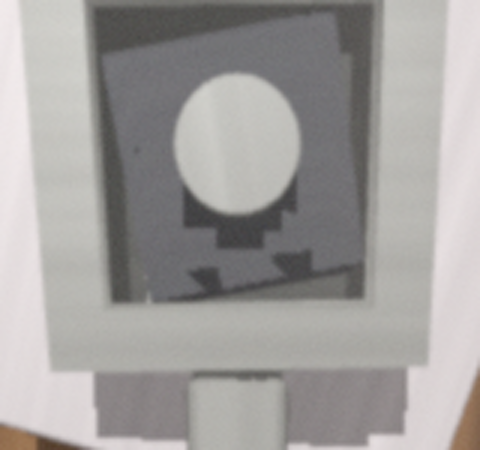

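```bash
python3 t.py t12b 5
```

```text
torque 0.79 Ftool [3.3 5.4 1. ] Mz 0.25 r 0.0993 hang -89.8
torque 0.69 Ftool [2.8 5.  1. ] Mz 0.19 r 0.0993 hang -89.7
torque 0.76 Ftool [3.5 5.5 1.8] Mz 0.21 r 0.0993 hang -89.7
torque 0.69 Ftool [3.5 5.4 1.1] Mz 0.15 r 0.0993 hang -89.7
torque 0.75 Ftool [2.9 5.3 1.4] Mz 0.22 r 0.0993 hang -89.8
torque 0.71 Ftool [3.5 5.5 0.7] Mz 0.16 r 0.0993 hang -89.8
hole near edge deg (np.float64(-3.508015754585914), np.int64(74)) t 24.92
```

The head now stands 2.6° out of line with the handle and torque fell from 0.93 to 0.72 N m, so it has clicked. I'm stopping here, then backing off to straighten the handle and centre the socket in its play.

>>> move_arm --travel '[[2e-05,0.0018,0],[2e-05,0.0018,0],[2e-05,0.0018,0],[2e-05,0.0018,0],[2e-05,0.0018,0],[2e-05,0.0018,0],[2e-05,0.0018,0],[2e-05,0.0018,0]]' --rot '[[0,0,-1.05],[0,0,-1.05],[0,0,-1.05],[0,0,-1.05],[0,0,-1.05],[0,0,-1.05],[0,0,-1.05],[0,0,-1.05]]' --fingers '[1,1,1,1,1,1,1,1]'

```text
time_s: 25.58
ee_pos: [0.5618, 0.0468, 0.072]
tool_rot: [[-0.149, 0.989, -0.0], [0.989, 0.149, -0.001], [-0.001, -0.0, -1.0]]
contact_force: [1.0, -1.3, 1.5]
width: 0.0187
```

```bash
python3 t.py t13 2; python3 -c "
from h import *
st()"
```

```text
torque -0.07 Ftool [-1.4  0.8 -1.5] Mz -0.15 r 0.0995 hang -81.9
torque -0.03 Ftool [-1.2 -0.1 -2.1] Mz -0.03 r 0.0995 hang -81.7
torque 0.04 Ftool [-1.7  1.1 -1.7] Mz -0.07 r 0.0995 hang -81.8
hole near edge deg (np.float64(0.8583581859388659), np.int64(72)) t 25.68
t 25.68 pos [0.5618 0.0468 0.072 ] yaw 98.55 F [ 1.32 -1.49  1.65] M [ 0.19 -0.24 -0.07] w 0.0189
```

View pics/t13.png

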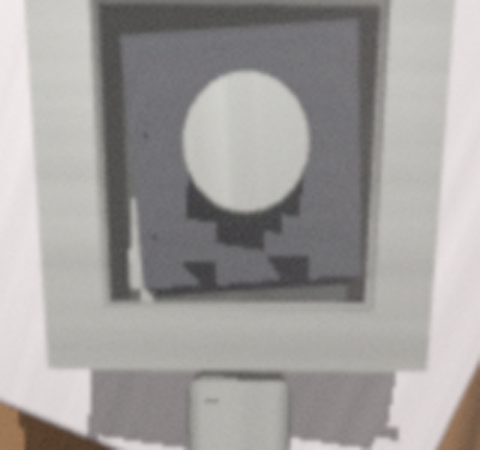

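The handle is straight again and torque is about 0. I'll centre it slightly and lift.

>>> move_arm --travel '[[1e-05,0.002,0],[1e-05,0.0018,-0.0005],[0,0,-0.003],[0,0,-0.006],[0,0,-0.009],[0,0,-0.012],[0,0,-0.015],[0,0,-0.015]]' --rot '[[0,0,-1],[0,0,-1],[0,0,0],[0,0,0],[0,0,0],[0,0,0],[0,0,0],[0,0,0]]' --fingers '[1,1,1,1,1,1,1,1]'

```text
time_s: 26.35
ee_pos: [0.5654, 0.0479, 0.134]
tool_rot: [[-0.183, 0.983, 0.0], [0.983, 0.183, -0.0], [-0.0, 0.0, -1.0]]
contact_force: [-0.1, 0.6, -5.1]
width: 0.0191
```

```bash
python3 t.py t14 1; python3 -c "
from h import *
st()"
```

```text
torque 0.02 Ftool [ 0.6 -0.   5.1] Mz 0.02 r 0.099 hang -79.7
torque 0.03 Ftool [-0.1  0.   1.5] Mz 0.03 r 0.0991 hang -79.0
hole near edge deg (np.float64(0.6889487701718292), np.int64(74)) t 26.40
t 26.40 pos [0.5666 0.048  0.1375] yaw 100.52 F [ 0.05 -0.08 -1.47] M [0.01 0.01 0.03] w 0.0188
```

View pics/t14.png

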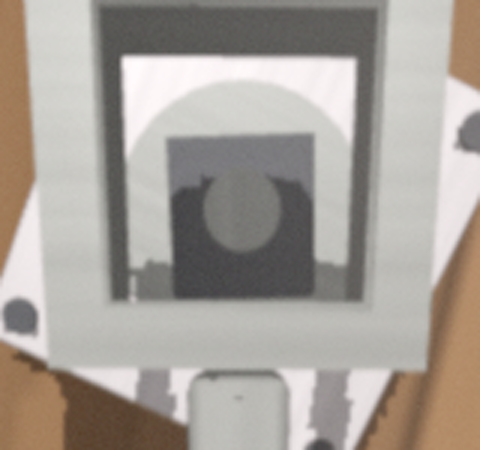

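```bash
python3 -c "
from h import *
plan(.5097,-.1561,.15,5.8,16)"
```

```text
per row mm 13.3 rot z per row 5.92 joints [ 0.08  0.11  0.02  1.48 -0.    1.47]
[[-0.0119, -0.0058, -0.0008], [-0.0124, -0.0046, -0.0008], [-0.0128, -0.0033, -0.0008], [-0.0131, -0.0019, -0.0008], [-0.0132, -0.0006, -0.0008], [-0.0132, 0.0008, -0.0008], [-0.0131, 0.0022, -0.0008], [-0.0128, 0.0035, -0.0008], [-0.0123, 0.0048, -0.0008], [-0.0118, 0.0061, -0.0008], [-0.0111, 0.0072, -0.0008], [-0.0103, 0.0083, -0.0008], [-0.0094, 0.0094, -0.0008], [-0.0084, 0.0103, -0.0008], [-0.0073, 0.0111, -0.0008], [-0.0061, 0.0118, -0.0008]]
```

>>> move_arm --travel '[[-0.0119,-0.0058,-0.0008],[-0.0124,-0.0046,-0.0008],[-0.0128,-0.0033,-0.0008],[-0.0131,-0.0019,-0.0008],[-0.0132,-0.0006,-0.0008],[-0.0132,0.0008,-0.0008],[-0.0131,0.0022,-0.0008],[-0.0128,0.0035,-0.0008]]' --rot '[[0,0,5.92],[0,0,5.92],[0,0,5.92],[0,0,5.92],[0,0,5.92],[0,0,5.92],[0,0,5.92],[0,0,5.92]]' --fingers '[1,1,1,1,1,1,1,1]'

```text
time_s: 27.07
ee_pos: [0.5368, -0.0547, 0.1394]
tool_rot: [[0.604, 0.797, 0.0], [0.797, -0.604, -0.0], [0.0, 0.0, -1.0]]
contact_force: [0.3, -0.4, -5.3]
width: 0.019
```

>>> move_arm --travel '[[-0.0123,0.0048,-0.0008],[-0.0118,0.0061,-0.0008],[-0.0111,0.0072,-0.0008],[-0.0103,0.0083,-0.0008],[-0.0094,0.0094,-0.0008],[-0.0084,0.0103,-0.0008],[-0.0073,0.0111,-0.0008],[-0.0061,0.0118,-0.0008]]' --rot '[[0,0,5.92],[0,0,5.92],[0,0,5.92],[0,0,5.92],[0,0,5.92],[0,0,5.92],[0,0,5.92],[0,0,5.92]]' --fingers '[1,1,1,1,1,1,1,1]'

```text
time_s: 27.73
ee_pos: [0.5082, -0.1569, 0.1458]
tool_rot: [[0.995, 0.096, 0.0], [0.096, -0.995, -0.0], [0.0, 0.0, -1.0]]
contact_force: [0.0, -0.5, -4.9]
width: 0.019
```

```bash
python3 - <<'E'
from h import *
s=snapshot('wrist');save(s,'w10');st()
plan(.5097,-.1561,.06,5.77,8)
E
```

```text
t 27.78 pos [ 0.5078 -0.1588  0.146 ] yaw 5.00 F [-0.96 -2.18 -4.96] M [-0.22  0.05 -0.05] w 0.0188
per row mm 10.8 rot z per row -0.1 joints [-0.3   0.03 -0.05  1.49 -0.    2.75]
[[0.0003, -0.0003, 0.0107], [0.0003, -0.0003, 0.0107], [0.0003, -0.0003, 0.0107], [0.0003, -0.0003, 0.0107], [0.0003, -0.0003, 0.0107], [0.0003, -0.0003, 0.0107], [0.0003, -0.0003, 0.0107], [0.0003, -0.0003, 0.0107]]
```

View pics/w10.png

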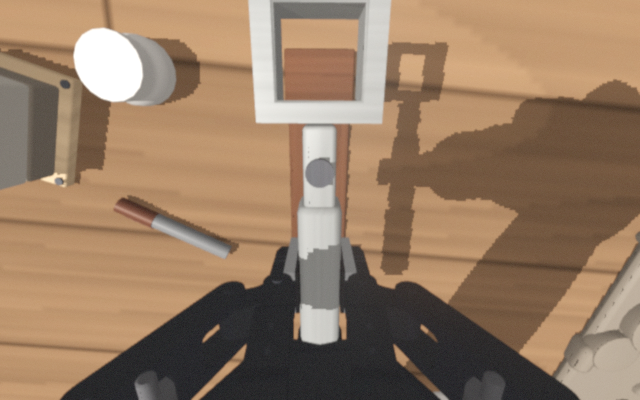

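The wrench is straight in the grip and in line with the rest below it. I'll lower it.

>>> move_arm --travel '[[0.0005,-0.0006,0.01],[0.0005,-0.0006,0.012],[0.0005,-0.0006,0.012],[0.0004,-0.0005,0.012],[0,0,0.012],[0,0,0.012],[0,0,0.012],[0,0,0.008]]' --rot '[[0,0,-0.4],[0,0,-0.4],[0,0,0],[0,0,0],[0,0,0],[0,0,0],[0,0,0],[0,0,0]]' --fingers '[1,1,1,1,1,1,1,1]'

```text
time_s: 28.45
ee_pos: [0.5095, -0.1535, 0.0532]
tool_rot: [[0.993, 0.115, -0.002], [0.115, -0.993, 0.0], [-0.002, -0.001, -1.0]]
contact_force: [-0.9, 0.7, -4.8]
width: 0.0193
```

```bash
python3 - <<'E'
from h import *
s=snapshot('wrist');save(s,'w11');st()
plan(.5097,-.1561,.03,5.77,8)
E
```

```text
t 28.50 pos [ 0.5089 -0.1534  0.0521] yaw 6.61 F [-0.49  0.25 -6.54] M [ 0.    0.08 -0.01] w 0.0192
per row mm 2.8 rot z per row 0.1 joints [-0.29  0.05 -0.21  1.31  0.    2.73]
[[0.0001, 0.0003, 0.0028], [0.0001, 0.0003, 0.0028], [0.0001, 0.0003, 0.0028], [0.0001, 0.0003, 0.0028], [0.0001, 0.0003, 0.0028], [0.0001, 0.0003, 0.0028], [0.0001, 0.0003, 0.0028], [0.0001, 0.0003, 0.0028]]
```

View pics/w11.png

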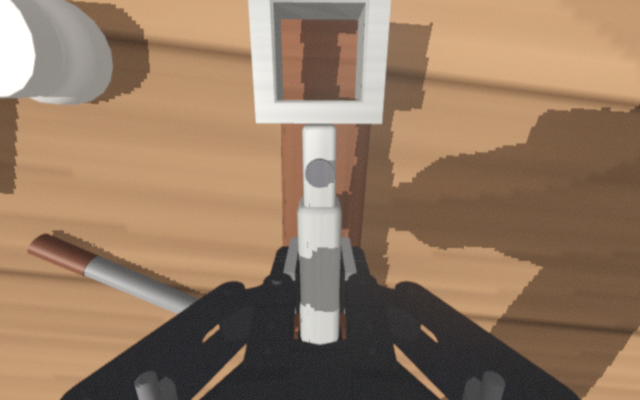

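>>> move_arm --travel '[[0.0002,0.0006,0.003],[0.0002,0.0006,0.003],[0.0002,0.0006,0.003],[0.0001,0.0006,0.003],[0,0,0.003],[0,0,0.003],[0,0,0.003],[0,0,0.001]]' --rot '[[0,0,0.4],[0,0,0.4],[0,0,0],[0,0,0],[0,0,0],[0,0,0],[0,0,0],[0,0,0]]' --fingers '[1,1,1,1,1,1,1,1]'

```text
time_s: 29.17
ee_pos: [0.5108, -0.1561, 0.0327]
tool_rot: [[0.995, 0.101, -0.001], [0.101, -0.995, 0.0], [-0.001, -0.0, -1.0]]
contact_force: [0.1, -0.2, -4.9]
width: 0.0188
```

```bash
python3 - <<'E'
from h import *
s=snapshot('wrist');save(s,'w12');st()
E
```

```text
t 29.22 pos [ 0.5108 -0.1561  0.0327] yaw 5.79 F [ 0.87 -0.14 -4.85] M [-0.03 -0.   -0.05] w 0.0191
```

View pics/w12.png

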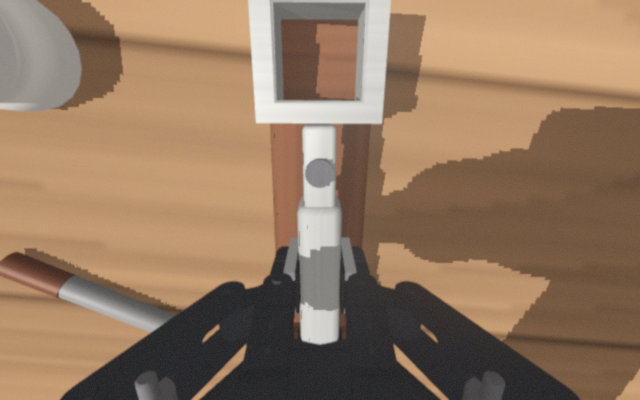

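>>> move_arm --travel '[[-0.0005,0,0.002],[-0.0005,0,0.002],[0,0,0.0015],[0,0,0.001],[0,0,0.001],[0,0,0.0008],[0,0,0.0005],[0,0,0]]' --rot '[[0,0,0],[0,0,0],[0,0,0],[0,0,0],[0,0,0],[0,0,0],[0,0,0],[0,0,0]]' --fingers '[1,1,1,1,1,1,1,1]'

```text
time_s: 29.88
ee_pos: [0.51, -0.1562, 0.0244]
tool_rot: [[0.995, 0.101, -0.0], [0.101, -0.995, 0.0], [-0.0, -0.0, -1.0]]
contact_force: [0.1, 0.4, -5.7]
width: 0.0189
```

```bash
python3 - <<'E'
from h import *
st()
E
```

```text
t 29.88 pos [ 0.51   -0.1562  0.0244] yaw 5.79 F [ 0.05  0.41 -5.66] M [ 0.05 -0.02 -0.02] w 0.0189
```

>>> move_arm --travel '[[0,0,0.0003],[0,0,0.0003],[0,0,0.0003],[0,0,0.0002],[0,0,0],[0,0,0],[0,0,0],[0,0,0]]' --rot '[[0,0,0],[0,0,0],[0,0,0],[0,0,0],[0,0,0],[0,0,0],[0,0,0],[0,0,0]]' --fingers '[1,1,1,1,1,1,1,1]'

```text
time_s: 30.55
ee_pos: [0.5101, -0.1563, 0.0237]
tool_rot: [[0.995, 0.101, 0.0], [0.101, -0.995, -0.0], [0.0, 0.0, -1.0]]
contact_force: [-2.3, 1.0, 1.2]
width: 0.0191
```

```bash
python3 - <<'E'
from h import *
st()
E
```

```text
t 30.55 pos [ 0.5101 -0.1563  0.0237] yaw 5.79 F [-2.28  1.02  1.18] M [0.17 0.47 0.01] w 0.0191
```

The weight is on the rest, so I'll release.

>>> move_arm --travel '[[0,0,0],[0,0,0],[0,0,0],[0,0,0],[0,0,0],[0,0,0],[0,0,0],[0,0,0]]' --rot '[[0,0,0],[0,0,0],[0,0,0],[0,0,0],[0,0,0],[0,0,0],[0,0,0],[0,0,0]]' --fingers '[0.7,0.6,0.4,0.2,0,0,0,0]'

```text
time_s: 31.22
ee_pos: [0.51, -0.1563, 0.0234]
tool_rot: [[0.995, 0.101, 0.0], [0.101, -0.995, -0.0], [0.0, 0.0, -1.0]]
contact_force: [0.2, -0.2, 0.7]
width: 0.0854
```

>>> move_arm --travel '[[0,0,-0.01],[0,0,-0.02],[0,0,-0.025],[0,0,-0.025],[0,0,-0.025],[0,0,-0.025],[0,0,-0.025],[0,0,-0.022]]' --rot '[[0,0,0],[0,0,0],[0,0,0],[0,0,0],[0,0,0],[0,0,0],[0,0,0],[0,0,0]]' --fingers '[0,0,0,0,0,0,0,0]'

```text
time_s: 31.88
ee_pos: [0.51, -0.1563, 0.203]
tool_rot: [[0.995, 0.101, 0.002], [0.101, -0.995, -0.0], [0.001, 0.001, -1.0]]
contact_force: [-0.2, -0.9, -0.2]
width: 0.0856
```

```bash
python3 - <<'E'
from h import *
st()
s=snapshot('wrist');save(s,'w13');np.savez('w13.npz',frame=s['frame'],intrinsics=s['intrinsics'],T=s['T'])
s=snapshot('top');save(s,'top1')
E
```

```text
t 31.88 pos [ 0.51   -0.1563  0.203 ] yaw 5.80 F [-0.16 -0.94 -0.24] M [ 0.01 -0.02  0.03] w 0.0856
```

View pics/w13.png

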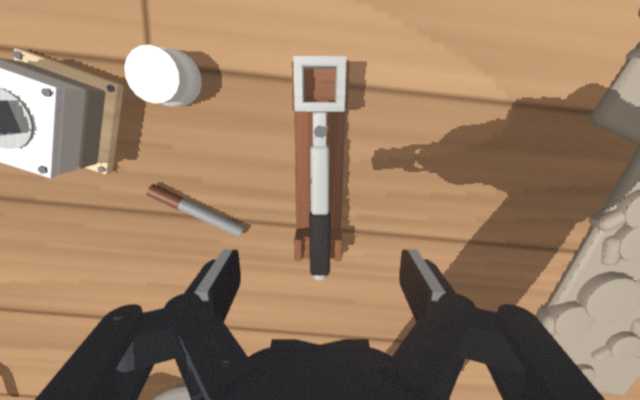

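View pics/top1.png

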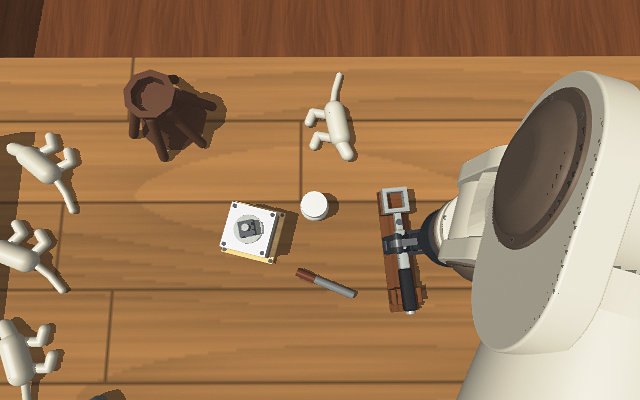

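The wrench lies on the rest with its head at (320,83) on the head block and its black grip between the cheeks at (295 to 342, 245). In the top view the wrench matches the first picture, and the tub, marker and creature have not moved. I'm handing the job in.

```bash
python3 -c "
from h import *
print(sign_off())"
```

```text
the job is handed in; nothing more can be done
None
```

The nut is tightened to the click, the wrench is back in its rest, and the job is handed in at about 32 s of the 72 s allowed. No verdict is reported.

- **Seating:** I gripped the wrench at its grip point and lowered the socket over the nut. The wrench's weight then came off the force reading, and a scene picture showed the head fully down.
- **Turning and click:** I turned it about 58° clockwise in small steps. At the end the head stood 2.6° (0.045 rad of the 0.2 rad to the end stop) out of line with the handle. The torque fell from about 0.93 to 0.72 N m, so I stopped there. The wrench then came straight again.
- **Laying it back:** I backed off within the socket's play, lifted the wrench off and laid it in the rest at the pose it came from.

**Last checks:** pictures show the head on its block and the black grip between the cheeks. The tub, marker and creature were unchanged in the top view, and the open gripper was clear of everything, about 0.2 m up.

**Uncertain:** the torque readings scattered by about 0.1 N m. I therefore took the click mainly from the visible angle between head and handle, backed by the torque drop.

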